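# Lock a gearbox shift rail with its setting pin

### The job

Take the red-handled setting pin out of its block and put its foot in through the square opening at the end of the slot in the gearbox's sloping cover, down onto the hidden shift rail. Slide it gently along the slot with the foot riding on the rail until you feel it drop into the rail's hidden locking groove, stop there, push it fully home so that its collar sits flush on the cover, and let go. Leave everything else on the bench where it is.

Things in the scene. Friction and masses are not known exactly. Their poses are not given: they have to be found in the camera images.
- pin_grip (a point): Centre of the red handle of the loose setting pin (about 0.2 kg): a block 24 (own x) by 18 (own y) by 56 mm tall (own z: from foot to handle along the pin's axis). At the start the pin stands upright, hanging by its collar in a hole of the black block. The collar's underside is 34 mm and the foot's end 72 mm below this point.
- pin_foot (a point): Centre of the very end of the pin's round steel foot, same axes as pin_grip. The foot is 16 mm in diameter and 12 mm tall, its end tapered to 10 mm across; above it runs a shank of 8 mm diameter up to the collar.
- pin_collar (a point): Centre of the underside of the pin's round steel collar, 36 mm in diameter and 6 mm thick, 38 mm above the end of the foot; same axes as pin_grip.
- block: Fixed black plastic tool block, 130 (own x) by 75 (y) by 50 mm tall, origin at the centre of its underside. The pin hangs in a 26 mm hole at own x = -35 mm; a brass-headed drift stands in another hole at own x = +38 mm.
- drift: Loose bystander: steel drift with a brass head of 26 mm diameter, 62 mm tall, in the block's other hole, its origin at the bottom centre; its head stands some 22 mm above the block.
- cover: Sloping aluminium cover plate of the fixed gearbox, 130 (own x, up the slope) by 280 (own y, level) by 6 mm. Origin: centre of its upper face; own z normal to it, leaning 35 degrees from vertical towards the robot. On the line x = 0 a slot 13 mm wide runs from the square opening (point entry) to y = +60 mm. Only 4 mm bolt heads at x = +-52 mm stand on it.
- entry (a point): Centre of the 30 by 30 mm square opening at the slot's -y end (cover y = -50 mm), level with the plate's upper face; same axes as cover. The pin's foot passes only here, its shank all along the slot. Black rubber dust lips hide the inside of the slot and do not resist the pin.
- rail_top (a point): Point on the hidden steel shift rail under the opening: the rail's flat top, 26 mm wide, lies 26 mm under the plate's upper face, parallel to it, all along the slot; same axes as cover. A square-edged groove, 22 mm wide along y and 14 mm deep, crosses it with its centre somewhere from cover y = -20 to +42 mm: never seen, never twice alike.
- slot_end (a point): Far end of the slot (cover x = 0, y = +60 mm), on the plate's upper face; same axes as cover. With the foot riding on the rail the pin's collar stands 12 mm above the plate; only with the foot down in the groove can it sit flat on the plate. The rail does not move.
- spray: Loose bystander: spray can 60 mm in diameter, 170 mm tall, origin at its bottom.
- wrench: Loose bystander: steel wrench lying on the bench.
- driver: Loose bystander: yellow-handled screwdriver lying on the bench.
- bearing: Loose bystander: steel bearing ring 52 mm across and 15 mm high.
- tray: Loose bystander: steel parts tray 100 by 140 by 30 mm, origin at its bottom.
- carton: Loose bystander: cardboard carton 90 by 70 by 60 mm, origin at its bottom.
There are look-alikes about, which are no part of the job. Leave any white or yellow look-alike of the part that bears pin_grip alone.

How it is judged:
On the way, in this order (a step that is already met when the one before it is completed fails the run):
1. the pin's foot is in through the opening and rests on the shift rail there (its end within 2.5 mm of the rail's top, touching, less than 12 mm along the slot from the opening's centre) (z of pin_foot in the frame of cover below -0.0235 m and y of pin_foot in the frame of cover between -0.066 and -0.038 m and x of pin_foot in the frame of cover between -0.016 and 0.016 m and contact force between pin and cover above 0.4 N), for 0.04 s.
2. the foot has been slid along under the slot, still on the rail (more than 14 mm from the opening's centre, end within 2.5 mm of the rail's top, touching) (z of pin_foot in the frame of cover between -0.029 and -0.0235 m and y of pin_foot in the frame of cover above -0.036 m and contact force between pin and cover above 0.4 N), for 0.04 s.
At the end, for the whole second after the job is handed in: the pin stands in the slot with its foot in the groove: collar within 3 mm of the cover plate, pin within 0.12 rad of square to it, released and at rest (z of pin_collar in the frame of cover between -0.004 and 0.003 m and x of pin_collar in the frame of cover between -0.008 and 0.008 m and y of pin_collar in the frame of cover between -0.03 and 0.056 m and angle between the z axis of pin_collar and the z axis of cover, either way round below 0.12 rad and linear speed of pin below 0.01 m/s); the robot touches nothing.
It fails at once if the pin is jammed or struck against the gearbox (over 120 N) (contact force between pin and cover above 120 N).
It fails at once if something else on the bench is moved by more than 30 mm (distance of any of drift, spray, wrench, driver, bearing, tray, carton from where it was at the start of the episode above 0.03 m).
It also fails if it takes over 72 s, if anything falls off the work surface, if the arm or the gripper's body presses on something with over 40 N, if the wrist force passes 120 N, or if a joint passes its speed limit or range.

### The arm

A 6-joint arm with a two-finger parallel gripper is mounted at the origin on the work surface. World frame = base frame: x ahead of the robot, y to its left, z up, the work surface at z = 0. Lengths are in m, angles in rad, forces in N, time in s.
With the tool pointing down it reaches from about 0.25 to 0.725 m from the base axis. Payload 4 kg.
Tool frame: the origin (TCP) lies at the very end of the fingers, on their centre line; the grasp point (between the pads) lies 19 mm behind it; x points along the fingers, z is the direction in which the jaws open and shut, and the axes are right-handed (so a half turn about x gives the same grasp; the last joint's range is limited). The gripper opens to 85 mm and grips with 20 to 120 N. Pads are 22 mm wide; open, the fingers measure 114 mm over their backs; the gripper's body (76 mm by 85 mm) begins 54 mm behind the grasp point. The pads swing forward as they close: fully open they stand 13 mm farther back than shut.
Start: joints at [1.117, 0.241, 0.005, 1.335, 0, 1.571], TCP at [0.219, 0.449, 0.231] pointing down, gripper open.
Joint ranges: [-2.72, 2.72], [-1.05, 1.87], [-1.09, 1.28], [-1.99, 2.15], [-1.42, 1.44], [-3.14, 3.14]. Speed limits (rad/s): [2.79, 2.79, 3.14, 3.14, 3.14, 3.14].

### API

Orientations are given as a unit quaternion [x, y, z, w].
In Python, from workcell import bot gives the robot as it stands.
- The arm moves only by the tool step_arm, never from a script. Its argument "series" is a list of rows, each an object of numbers: "x", "y", "z": the shift along the world's x, y, z in cm; "twist": the turn about the world's z in degrees; "jaw": the finger opening in cm, from 0 to 8.54. In form: [{"x": .., "y": .., "z": .., "twist": .., "jaw": ..}, ...]. A call has 1 to 10 rows; each row is the pose to reach, as a shift and turn from the pose measured when the call began; what a row does not reach only later rows make up. A row lasts 1/12 s, in which the tool goes at most 41.7 mm and 7.16 degrees, less where a joint would pass 70% of its speed; a pose out of reach is approached as far as the arm can. A call with a gripper value outside its range is refused whole. The fingers move at their own pace and stop on an object; the grip force is fixed at half the most. Time passes only in rows, so rows that repeat a pose let the fingers close. It gives the time, the measured TCP pose, the force and the opening at its end, in the units of the state.
- bot.get_obs(): the state, without advancing time (a new reading comes with each control period).
- bot.camera(name): name is "scene" or "side" or "wrist"; returns (picture, depth): 400x640x3 uint8, red, green, blue; 400x640 float32, m along the optical axis (not along the pixel's ray), 0 where there is no reading.
- bot.camera_info(name): a dict with "camera_matrix" (3x3 intrinsics, pixels), "D" ([k1, k2, p1, p2, k3] as OpenCV has them; the pictures are not rectified), "R" (3x3) and "t" (3): a world point X has camera coordinates R X + t; the wrist camera has in their place "mount" (4x4, takes a point from camera to tool coordinates, whose origin is the TCP and whose axes are the tool frame's). Camera axes: x right, y down, z forward; pixel columns grow to the right and rows downward; lengths in m; the calibration is good to about 2 mm. A picture is of the moment at which its call begins: read the wrist's pose just before it. camera_info takes no time and is no camera call.
- bot.job_done(): hands the job in, once; it reports no verdict.
The state is a dict: "clock": time; "joint_pos": joint angles; "joint_vel": joint speeds; "tau": joint torques, N m; "eef_pos": TCP position; "tool_rot": TCP orientation; "ft_force": force on the tool from outside, world axes, zero at the start; "ft_torque": the same for the moment, N m; "grip_width": finger opening in m.
Only numpy, scipy, OpenCV 4.12 (cv2) and the standard library are available. Lean on these libraries where they do the work, as an engineer would, in place of code of your own. Each camera call takes 0.05 s, during which the arm holds its last target.

## Working session

There is one attempt and no reset: what is moved stays moved. The work goes in short steps, Python scripts to look and compute and a tool call to move; the robot and the scene stay as the last step left them, time stands still between calls to the robot, and variables do not carry over. Pictures are saved under pics/ and viewed, and the job is handed in when it is done.

Besides the shell and the picture viewer there is one more tool, called after "Request:" by a JSON object that holds its "name" and its "arguments". step_arm: Moves the arm, as the interface text tells. Its arguments: {"type":"object","properties":{"series":{"type":"array","items":{"type":"object","properties":{"x":{"type":"number"},"y":{"type":"number"},"z":{"type":"number"},"twist":{"type":"number"},"jaw":{"type":"number"}}}}},"required":["series"]}

```bash
ls; mkdir -p pics; python3 - <<'E'
from workcell import bot
import cv2,numpy as np
o=bot.get_obs();print({k:np.round(v,3).tolist() for k,v in o.items()})
for n in ["scene","side","wrist"]:
    p,d=bot.camera(n);cv2.imwrite(f"pics/{n}0.png",p[:,:,::-1]);np.savez(f"pics/{n}0.npz",p=p,d=d)
    i=bot.camera_info(n);print(n,{k:np.round(v,4).tolist() for k,v in i.items()})
E
```

```text
pics
{'clock': 0.0, 'joint_pos': [1.117, 0.241, 0.004, 1.335, 0.0, 1.571], 'joint_vel': [0.002, 0.0, 0.001, -0.002, 0.001, 0.001], 'tau': [0.001, -37.232, 25.241, 0.017, 0.0, 0.0], 'eef_pos': [0.219, 0.449, 0.23], 'tool_rot': [-0.375, 0.6, 0.374, 0.599], 'ft_force': [0.503, -0.612, -0.035], 'ft_torque': [0.025, 0.039, 0.005], 'grip_width': 0.086}
scene {'camera_matrix': [[404.9428, 0.0, 311.6888], [0.0, 404.9428, 200.5771], [0.0, 0.0, 1.0]], 'D': [-0.0044, 0.0, 0.0, 0.0, 0.0], 'R': [[0.5593, 0.8286, -0.0234], [0.5107, -0.3667, -0.7777], [-0.653, 0.423, -0.6283]], 't': [-0.2626, -0.151, 1.5414]}
side {'camera_matrix': [[445.0731, 0.0, 314.6671], [0.0, 445.0731, 206.866], [0.0, 0.0, 1.0]], 'D': [-0.0382, 0.0, 0.0, 0.0, 0.0], 'R': [[-0.869, -0.4946, -0.0121], [-0.3135, 0.5694, -0.76], [0.3828, -0.6567, -0.6498]], 't': [0.4279, 0.2585, 1.4571]}
wrist {'camera_matrix': [[339.2176, 0.0, 319.3967], [0.0, 339.2176, 199.4476], [0.0, 0.0, 1.0]], 'D': [0.0076, 0.0, 0.0, 0.0, 0.0], 'mount': [[-0.001, -0.2651, 0.9642, -0.1427], [-0.0002, -0.9642, -0.2651, 0.0673], [1.0, -0.0004, 0.0009, 0.0001], [0.0, 0.0, 0.0, 1.0]]}
```

View pics/scene0.png

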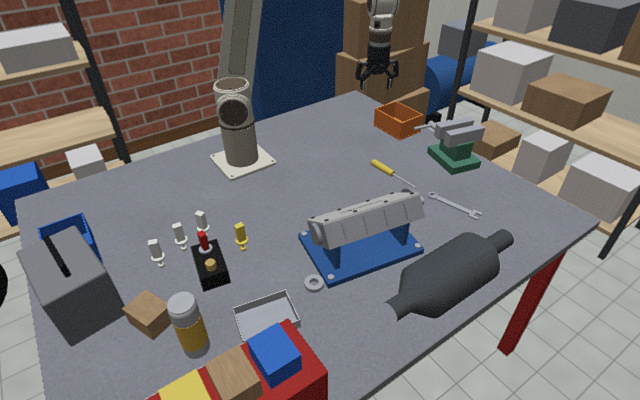

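View pics/side0.png

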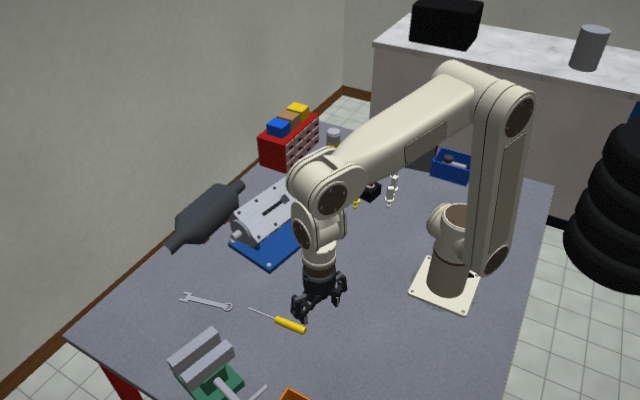

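View pics/wrist0.png

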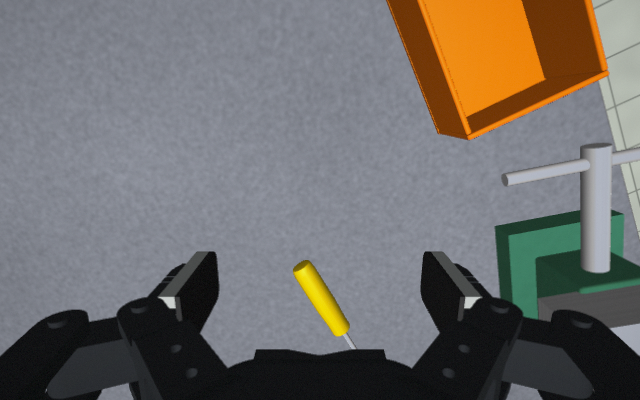

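The scene view shows the red pin at about (203,243) in the black block, the drift at (211,266), three white and one yellow look-alikes around it, and the cover with its slot at about (370,210). The moves allow only translation and a twist. So the pin will have to be swivelled about the jaw axis to match the 35° slope. First I'll do coarse localisation.

```bash
cat > h.py <<'E'
import numpy as np,cv2
from workcell import bot
from scipy.spatial.transform import Rotation as Ro
def pose(o):
    T=np.eye(4);T[:3,:3]=Ro.from_quat(o["tool_rot"]).as_matrix();T[:3,3]=o["eef_pos"];return T
def snap(n,tag):
    o=bot.get_obs();i=bot.camera_info(n);p,d=bot.camera(n)
    if "mount" in i: Tcw=pose(o)@np.array(i["mount"])
    else:
        Tcw=np.eye(4);R=np.array(i["R"]);Tcw[:3,:3]=R.T;Tcw[:3,3]=-R.T@np.array(i["t"])
    K=np.array(i["camera_matrix"]);D=np.array(i["D"],float)
    cv2.imwrite(f"pics/{tag}.png",p[:,:,::-1]);np.savez(f"pics/{tag}.npz",p=p,d=d,T=Tcw,K=K,D=D)
    return load(tag)
def load(tag):
    z=np.load(f"pics/{tag}.npz");return {k:z[k] for k in z.files}
def cloud(s):
    h,w=s["d"].shape;uv=np.stack(np.meshgrid(np.arange(w),np.arange(h)),-1).reshape(-1,1,2).astype(float)
    n=cv2.undistortPoints(uv,s["K"],s["D"]).reshape(h,w,2)
    X=np.concatenate([n,np.ones((h,w,1))],2)*s["d"][...,None]
    return X@s["T"][:3,:3].T+s["T"][:3,3]
def rays(s,uv):
    n=cv2.undistortPoints(np.array(uv,float).reshape(-1,1,2),s["K"],s["D"]).reshape(-1,2)
    d=np.c_[n,np.ones(len(n))]@s["T"][:3,:3].T
    return s["T"][:3,3],d
def onz(s,uv,z):
    c,d=rays(s,uv);return c+d*((z-c[2])/d[:,2])[:,None]
def proj(s,X):
    T=np.linalg.inv(s["T"]);r,_=cv2.Rodrigues(T[:3,:3]);return cv2.projectPoints(np.array(X,float).reshape(-1,3),r,T[:3,3],s["K"],s["D"])[0].reshape(-1,2)
E
python3 - <<'E'
from h import *
s=snap("scene","sc1");C=cloud(s);p=s["p"].astype(int)
hsv=cv2.cvtColor(s["p"],cv2.COLOR_RGB2HSV)
m=((hsv[...,0]<8)|(hsv[...,0]>172))&(hsv[...,1]>150)&(hsv[...,2]>80)
m[:,:150]=0;m[300:]=0;m[:,260:]=0
ys,xs=np.nonzero(m);P=C[m];print("red",xs.mean(),ys.mean(),np.round(P.min(0),3),np.round(P.max(0),3),np.round(np.median(P,0),3))
for u,v in [(203,243),(211,266),(156,250),(180,234),(201,220),(241,235),(185,310),(314,283),(150,315),(370,210),(320,225),(330,240),(415,205)]:
    print(u,v,np.round(C[v,u],3))
im=cv2.resize(s["p"][180:310,130:450],None,fx=2.5,fy=2.5,interpolation=cv2.INTER_CUBIC);cv2.imwrite("pics/z1.png",im[:,:,::-1])
E
```

```text
red 199.25 220.33823529411765 [-1.692 -0.49  -0.539] [1.23  0.568 0.845] [ 0.415 -0.314  0.109]
203 243 [ 0.423 -0.315  0.087]
211 266 [ 0.495 -0.326  0.069]
156 250 [ 0.36  -0.426  0.073]
180 234 [ 0.334 -0.351  0.07 ]
201 220 [ 0.327 -0.283  0.083]
241 235 [ 0.436 -0.212  0.069]
185 310 [ 0.668 -0.437  0.167]
314 283 [ 0.643 -0.11  -0.001]
150 315 [ 0.549 -0.501  0.063]
370 210 [0.658 0.055 0.182]
320 225 [ 0.62  -0.072  0.169]
330 240 [ 0.661 -0.072  0.151]
415 205 [0.696 0.178 0.164]
```

View pics/z1.png

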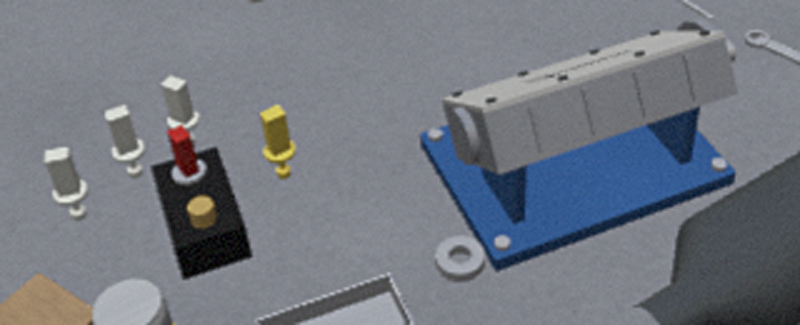

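```bash
python3 - <<'E'
from h import *
print(np.round(pose(bot.get_obs()),3))
E
```

```text
[[-0.001 -0.899  0.438  0.219]
 [-0.001  0.438  0.899  0.449]
 [-1.     0.    -0.001  0.231]
 [ 0.     0.     0.     1.   ]]
```

Request:
{"name": "step_arm", "arguments": {"series": [{"x": 2, "y": -4, "z": 1, "twist": -7}, {"x": 4, "y": -8, "z": 3, "twist": -14}, {"x": 6, "y": -12, "z": 5, "twist": -21}, {"x": 8, "y": -16, "z": 6, "twist": -28}, {"x": 9, "y": -20, "z": 7, "twist": -35}, {"x": 10, "y": -24, "z": 7, "twist": -42}, {"x": 11, "y": -28, "z": 7, "twist": -49}, {"x": 12, "y": -32, "z": 7, "twist": -56}, {"x": 13, "y": -36, "z": 7, "twist": -63}, {"x": 14, "y": -40, "z": 7, "twist": -70}]}}

```text
$.series[0]: bad value
```

Request:
{"name": "step_arm", "arguments": {"series": [{"x": 2, "y": -4, "z": 1, "twist": -7, "jaw": 8.5}, {"x": 4, "y": -8, "z": 3, "twist": -14, "jaw": 8.5}, {"x": 6, "y": -12, "z": 5, "twist": -21, "jaw": 8.5}, {"x": 8, "y": -16, "z": 6, "twist": -28, "jaw": 8.5}, {"x": 9, "y": -20, "z": 7, "twist": -35, "jaw": 8.5}, {"x": 10, "y": -24, "z": 7, "twist": -42, "jaw": 8.5}, {"x": 11, "y": -28, "z": 7, "twist": -49, "jaw": 8.5}, {"x": 12, "y": -32, "z": 7, "twist": -56, "jaw": 8.5}, {"x": 13, "y": -36, "z": 7, "twist": -63, "jaw": 8.5}, {"x": 14, "y": -40, "z": 7, "twist": -70, "jaw": 8.5}]}}

```text
clock: 1.03
eef_pos: [0.3539, 0.0669, 0.3009]
tool_rot: [0.039, 0.706, -0.039, 0.706]
ft_force: [1.5, 0.0, 0.2]
grip_width: 0.0851
```

Request:
{"name": "step_arm", "arguments": {"series": [{"x": 1, "y": -4, "z": 1, "twist": -5, "jaw": 8.5}, {"x": 2, "y": -8, "z": 1, "twist": -10, "jaw": 8.5}, {"x": 3, "y": -12, "z": 1, "twist": -15, "jaw": 8.5}, {"x": 4, "y": -16, "z": 1, "twist": -20, "jaw": 8.5}, {"x": 5, "y": -20, "z": 1, "twist": -25, "jaw": 8.5}, {"x": 5.5, "y": -24, "z": 1, "twist": -30, "jaw": 8.5}, {"x": 6, "y": -28, "z": 1, "twist": -35, "jaw": 8.5}, {"x": 6, "y": -32, "z": 1, "twist": -35, "jaw": 8.5}, {"x": 6, "y": -36, "z": 1, "twist": -35, "jaw": 8.5}, {"x": 6, "y": -36, "z": 1, "twist": -35, "jaw": 8.5}]}}

```text
clock: 1.87
eef_pos: [0.4133, -0.2993, 0.3093]
tool_rot: [0.251, 0.661, -0.253, 0.66]
ft_force: [0.5, -0.1, -0.0]
grip_width: 0.0853
```

```bash
python3 - <<'E'
from h import *
o=bot.get_obs();print(np.round(o["joint_pos"],3));print(np.round(pose(o),3))
s=snap("wrist","w1")
E
```

```text
[-0.625  0.244  0.21   1.538 -0.002  1.674]
[[-0.002  0.666  0.746  0.413]
 [-0.001  0.746 -0.666 -0.299]
 [-1.    -0.002 -0.     0.309]
 [ 0.     0.     0.     1.   ]]
```

View pics/w1.png

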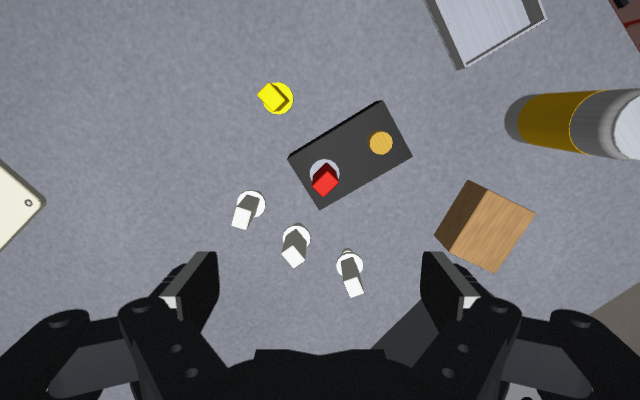

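```bash
python3 - <<'E'
from h import *
s=load("w1");C=cloud(s);hsv=cv2.cvtColor(s["p"],cv2.COLOR_RGB2HSV)
roi=np.zeros((400,640),bool);roi[150:210,295:350]=1
m=((hsv[...,0]<8)|(hsv[...,0]>172))&(hsv[...,1]>130)&roi
print("red z hist",np.round(np.percentile(C[m][:,2],[1,10,30,50,70,90,99]),3))
top=m&(hsv[...,2]>170)
print(top.sum(),np.round(np.median(C[top],0),4))
c=max(cv2.findContours(top.astype(np.uint8),0,1)[0],key=cv2.contourArea).reshape(-1,2)
zt=np.median(C[top][:,2])
for z in (zt,0.112):
    W=onz(s,c,z)[:,:2]*1000
    r=cv2.minAreaRect(W.astype(np.float32));print(z,r,cv2.boxPoints(r).round(1).tolist())
# collar
g=(hsv[...,1]<60)&(hsv[...,2]>120)&roi
c=max(cv2.findContours(g.astype(np.uint8),0,1)[0],key=cv2.contourArea).reshape(-1,2)
W=onz(s,c,0.056)[:,:2]*1000;print("collar",W.min(0),W.max(0),cv2.minEnclosingCircle(W.astype(np.float32)),np.median(C[g],0))
b=(hsv[...,2]<75);b[:95]=0;b[215:]=0;b[:,:280]=0;b[:,420:]=0
print("block z",np.round(np.percentile(C[b][:,2],[5,50,95]),3))
c=max(cv2.findContours(b.astype(np.uint8),0,1)[0],key=cv2.contourArea).reshape(-1,2)
W=onz(s,c,0.05)[:,:2]*1000;r=cv2.minAreaRect(W.astype(np.float32));print("block",r)
y=(abs(hsv[...,0].astype(int)-20)<8)&(hsv[...,1]>100);y[:, :360]=0;y[:,400:]=0;y[:125]=0;y[160:]=0
print("drift",np.median(C[y],0))
for u,v in [(243,215),(292,254),(353,284),(275,97)]: print("look",C[v,u].round(3))
im=cv2.resize(s["p"][80:300,220:420],None,fx=3.5,fy=2.7,interpolation=cv2.INTER_CUBIC);cv2.imwrite("pics/z2.png",im[:,:,::-1])
E
```

```text
red z hist [0.061 0.076 0.107 0.111 0.112 0.113 0.113]
351 [ 0.4108 -0.3102  0.112 ]
0.11197051711072337 ((410.6285705566406, -310.38128662109375), (22.263322830200195, 16.22474479675293), 3.8135128021240234) [[399.0, -303.0], [400.1000061035156, -319.20001220703125], [422.29998779296875, -317.70001220703125], [421.20001220703125, -301.5]]
0.112 ((410.63262939453125, -310.3760070800781), (22.261306762695312, 16.22339630126953), 3.8132705688476562) [[399.0, -303.0], [400.1000061035156, -319.20001220703125], [422.29998779296875, -317.70001220703125], [421.20001220703125, -301.5]]
collar [ 355.0429104  -337.31723118] [ 385.351201   -286.76128311] ((379.727294921875, -311.9421691894531), 25.80137062072754) [ 3.77799308e-01 -3.24722908e-01  3.36667237e-04]
block z [0.048 0.05  0.051]
block ((445.6094970703125, -314.520263671875), (77.79705047607422, 129.29261779785156), 79.29132843017578)
drift [ 0.48193664 -0.32209433  0.0720654 ]
look [ 0.32  -0.279  0.101]
look [ 0.327 -0.349  0.099]
look [ 0.355 -0.423  0.1  ]
look [ 0.431 -0.213  0.1  ]
```

View pics/z2.png

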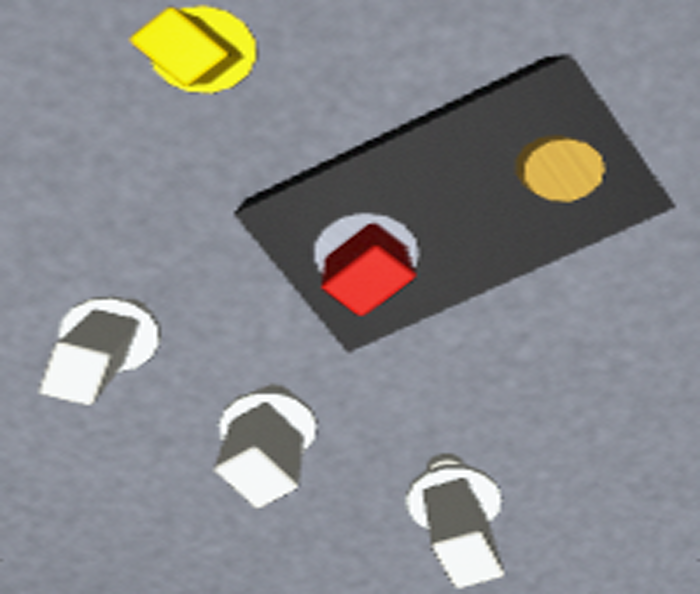

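The red pin sits at about (0.4106, -0.3104). Its handle top is at z = 0.112 and its long side is at a yaw of about 3.8°. I'll turn the jaws to a yaw of about 94°, which closes on the 18 mm width and ends up parallel to the slot.

Request:
{"name": "step_arm", "arguments": {"series": [{"x": 0, "y": 0, "z": 0, "twist": 7, "jaw": 5}, {"x": 0, "y": 0, "z": 0, "twist": 14, "jaw": 5}, {"x": 0, "y": 0, "z": 0, "twist": 21, "jaw": 5}, {"x": 0, "y": 0, "z": 0, "twist": 28, "jaw": 5}, {"x": 0, "y": 0, "z": 0, "twist": 35, "jaw": 5}, {"x": 0, "y": 0, "z": 0, "twist": 42, "jaw": 5}, {"x": 0, "y": 0, "z": 0, "twist": 49, "jaw": 5}, {"x": 0, "y": 0, "z": 0, "twist": 56, "jaw": 5}, {"x": 0, "y": 0, "z": 0, "twist": 63, "jaw": 5}, {"x": 0, "y": 0, "z": 0, "twist": 70, "jaw": 5}]}}

```text
clock: 2.75
eef_pos: [0.4133, -0.2947, 0.3096]
tool_rot: [-0.176, 0.686, 0.176, 0.684]
ft_force: [-0.1, -0.0, 0.4]
grip_width: 0.05
```

Request:
{"name": "step_arm", "arguments": {"series": [{"x": 0, "y": 0, "z": 0, "twist": 7, "jaw": 5}, {"x": 0, "y": 0, "z": 0, "twist": 14, "jaw": 5}, {"x": 0, "y": 0, "z": 0, "twist": 21, "jaw": 5}, {"x": 0, "y": 0, "z": 0, "twist": 28, "jaw": 5}, {"x": 0, "y": 0, "z": 0, "twist": 35, "jaw": 5}, {"x": 0, "y": 0, "z": 0, "twist": 42, "jaw": 5}, {"x": 0, "y": 0, "z": 0, "twist": 49, "jaw": 5}, {"x": 0, "y": 0, "z": 0, "twist": 56, "jaw": 5}, {"x": 0, "y": 0, "z": 0, "twist": 63, "jaw": 5}, {"x": 0, "y": 0, "z": 0, "twist": 66, "jaw": 5}]}}

```text
clock: 3.58
eef_pos: [0.4134, -0.2931, 0.3097]
tool_rot: [0.522, -0.477, -0.522, -0.476]
ft_force: [1.0, -1.1, 0.5]
grip_width: 0.05
```

```bash
python3 - <<'E'
from h import *
o=bot.get_obs();print(np.round(o["joint_pos"],3));T=pose(o);print(np.round(T,4),np.degrees(np.arctan2(T[1,2],T[0,2])),o["grip_width"])
s=snap("wrist","w2");C=cloud(s);hsv=cv2.cvtColor(s["p"],cv2.COLOR_RGB2HSV)
m=((hsv[...,0]<8)|(hsv[...,0]>172))&(hsv[...,1]>130)&(hsv[...,2]>170)&(abs(C[...,2]-.112)<.01)
m=m&(np.hypot(C[...,0]-.41,C[...,1]+.31)<.04)
c=max(cv2.findContours(m.astype(np.uint8),0,1)[0],key=cv2.contourArea).reshape(-1,2)
print(c.mean(0),np.median(C[m],0),cv2.minAreaRect((onz(s,c,.112)[:,:2]*1000).astype(np.float32)))
E
```

```text
[-6.160e-01  2.350e-01  2.000e-01  1.535e+00 -1.000e-03 -7.060e-01]
[[-3.000e-04 -9.959e-01 -9.020e-02  4.134e-01]
 [-1.500e-03 -9.020e-02  9.959e-01 -2.931e-01]
 [-1.000e+00  5.000e-04 -1.500e-03  3.097e-01]
 [ 0.000e+00  0.000e+00  0.000e+00  1.000e+00]] 95.17457918051802 0.05003340191056157
[303.01388889 170.06944444] [ 0.41036972 -0.31015927  0.11204803] ((410.3822937011719, -310.0631103515625), (22.705242156982422, 16.396894454956055), 4.788304805755615)
```

View pics/w2.png

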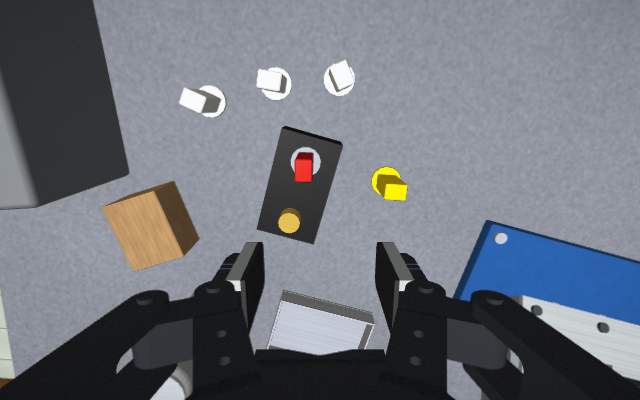

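Both views agree. The next move goes down onto the pin.

Request:
{"name": "step_arm", "arguments": {"series": [{"x": -0.3, "y": -1.7, "z": -3, "twist": 0, "jaw": 5}, {"x": -0.3, "y": -1.7, "z": -7, "twist": 0, "jaw": 5}, {"x": -0.3, "y": -1.7, "z": -11, "twist": 0, "jaw": 5}, {"x": -0.3, "y": -1.7, "z": -15, "twist": 0, "jaw": 5}, {"x": -0.3, "y": -1.7, "z": -18, "twist": 0, "jaw": 5}, {"x": -0.3, "y": -1.7, "z": -20, "twist": 0, "jaw": 5}, {"x": -0.3, "y": -1.7, "z": -22, "twist": 0, "jaw": 5}, {"x": -0.3, "y": -1.7, "z": -23.5, "twist": 0, "jaw": 5}, {"x": -0.3, "y": -1.7, "z": -24.2, "twist": 0, "jaw": 5}, {"x": -0.3, "y": -1.7, "z": -24.2, "twist": 0, "jaw": 5}]}}

```text
clock: 4.47
eef_pos: [0.4093, -0.3084, 0.0662]
tool_rot: [-0.521, 0.478, 0.523, 0.476]
ft_force: [-0.2, 0.4, -0.7]
grip_width: 0.05
```

```bash
python3 - <<'E'
from h import *
snap("wrist","w3")
E
```

```text
(no output)
```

View pics/w3.png

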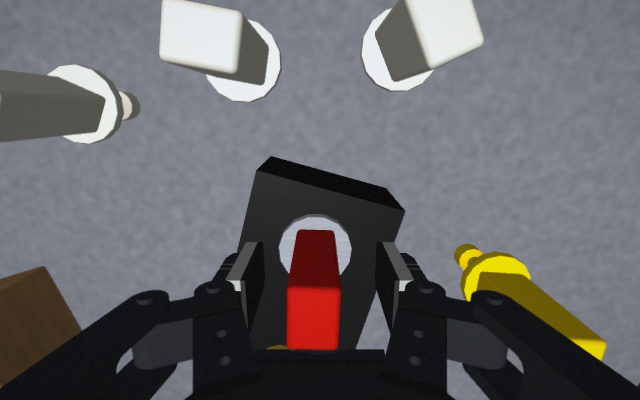

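The handle lies between the pads at (315,310). I'll close, then lift 30 mm.

Request:
{"name": "step_arm", "arguments": {"series": [{"x": 0.1, "y": -0.1, "z": 0.3, "twist": 0, "jaw": 3}, {"x": 0.1, "y": -0.1, "z": 0.3, "twist": 0, "jaw": 1}, {"x": 0.1, "y": -0.1, "z": 0.3, "twist": 0, "jaw": 0.5}, {"x": 0.1, "y": -0.1, "z": 0.3, "twist": 0, "jaw": 0.5}, {"x": 0.1, "y": -0.1, "z": 0.3, "twist": 0, "jaw": 0.5}, {"x": 0.1, "y": -0.1, "z": 0.3, "twist": 0, "jaw": 0.5}, {"x": 0.1, "y": -0.1, "z": 0.3, "twist": 0, "jaw": 0.5}, {"x": 0.1, "y": -0.1, "z": 0.3, "twist": 0, "jaw": 0.5}]}}

```text
clock: 5.18
eef_pos: [0.4125, -0.311, 0.0723]
tool_rot: [0.523, -0.477, -0.521, -0.477]
ft_force: [-0.2, -0.4, 7.4]
grip_width: 0.0174
```

Request:
{"name": "step_arm", "arguments": {"series": [{"x": 0, "y": 0, "z": 0.6, "twist": 0, "jaw": 0.5}, {"x": 0, "y": 0, "z": 1.2, "twist": 0, "jaw": 0.5}, {"x": 0, "y": 0, "z": 1.8, "twist": 0, "jaw": 0.5}, {"x": 0, "y": 0, "z": 2.4, "twist": 0, "jaw": 0.5}, {"x": 0, "y": 0, "z": 2.8, "twist": 0, "jaw": 0.5}, {"x": 0, "y": 0, "z": 2.8, "twist": 0, "jaw": 0.5}]}}

```text
clock: 5.68
eef_pos: [0.413, -0.3114, 0.1014]
tool_rot: [0.524, -0.477, -0.52, -0.477]
ft_force: [0.3, 0.0, -2.9]
grip_width: 0.0176
```

```bash
python3 - <<'E'
from h import *
o=bot.get_obs();print(o["ft_force"],o["ft_torque"],o["joint_pos"])
snap("wrist","w4");s=snap("scene","sc4")
im=cv2.resize(s["p"][190:310,120:280],None,fx=5,fy=5,interpolation=cv2.INTER_CUBIC);cv2.imwrite("pics/z4.png",im[:,:,::-1])
E
```

```text
[ 0.31919087  0.01757671 -2.91283496] [-0.04260164  0.01545218  0.01262353] [-6.45586331e-01  3.64808619e-01 -1.77800171e-01  1.02329687e+00
 -8.22583156e-04 -7.35702573e-01]
```

View pics/w4.png

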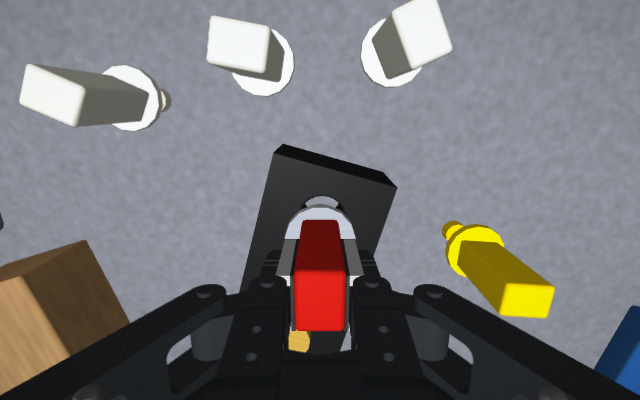

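View pics/z4.png

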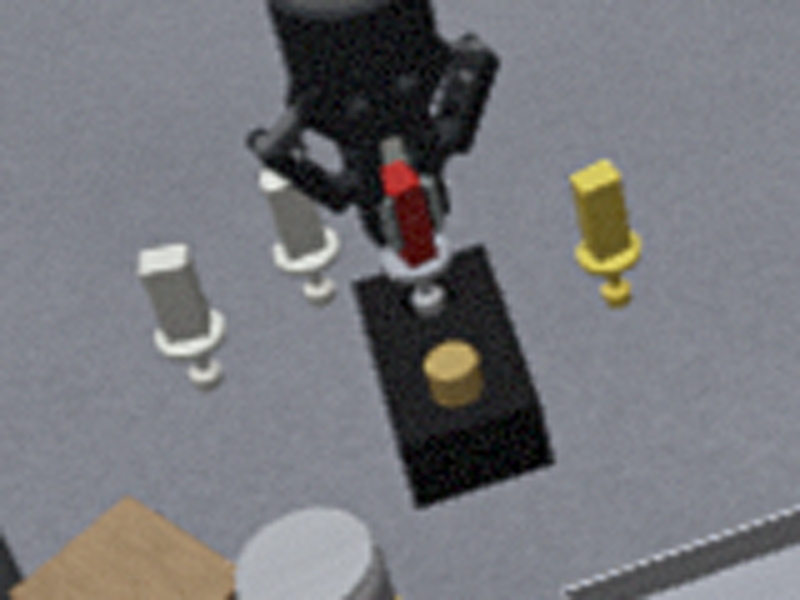

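The pin is held with its foot about 9 mm into the hole. Next I'll twist +90° so that the lean direction (tool +y) points to the free -y side, then swivel the pin by using the hole wall as a fulcrum.

Request:
{"name": "step_arm", "arguments": {"series": [{"x": -0.2, "y": 0.1, "z": 0, "twist": 7, "jaw": 0.5}, {"x": -0.2, "y": 0.1, "z": 0, "twist": 14, "jaw": 0.5}, {"x": -0.2, "y": 0.1, "z": 0, "twist": 21, "jaw": 0.5}, {"x": -0.2, "y": 0.1, "z": 0, "twist": 28, "jaw": 0.5}, {"x": -0.2, "y": 0.1, "z": 0, "twist": 35, "jaw": 0.5}, {"x": -0.2, "y": 0.1, "z": 0, "twist": 42, "jaw": 0.5}, {"x": -0.2, "y": 0.1, "z": 0, "twist": 49, "jaw": 0.5}, {"x": -0.2, "y": 0.1, "z": 0, "twist": 56, "jaw": 0.5}, {"x": -0.2, "y": 0.1, "z": 0, "twist": 63, "jaw": 0.5}, {"x": -0.2, "y": 0.1, "z": 0, "twist": 70, "jaw": 0.5}]}}

```text
clock: 6.62
eef_pos: [0.4101, -0.3097, 0.0998]
tool_rot: [0.702, -0.088, -0.701, -0.09]
ft_force: [0.6, -0.4, -2.9]
grip_width: 0.0174
```

Request:
{"name": "step_arm", "arguments": {"series": [{"x": 0, "y": 0, "z": 0, "twist": 7, "jaw": 0.5}, {"x": 0, "y": 0, "z": 0, "twist": 14, "jaw": 0.5}, {"x": 0, "y": 0, "z": 0, "twist": 15, "jaw": 0.5}, {"x": 0, "y": 0, "z": 0, "twist": 15, "jaw": 0.5}]}}

```text
clock: 6.95
eef_pos: [0.4098, -0.3095, 0.0993]
tool_rot: [0.707, 0.003, -0.707, 0.001]
ft_force: [0.8, 0.6, -2.1]
grip_width: 0.0174
```

```bash
python3 - <<'E'
from h import *
o=bot.get_obs();print(o["ft_force"],o["joint_pos"]);print(pose(o).round(3))
E
```

```text
[ 0.77599451  0.57414655 -2.05586255] [-0.64855274  0.36464675 -0.18408176  1.02319657  0.00282259 -2.22600339]
[[ 0.001  0.007 -1.     0.41 ]
 [ 0.003 -1.    -0.007 -0.31 ]
 [-1.    -0.003 -0.001  0.099]
 [ 0.     0.     0.     1.   ]]
```

Request:
{"name": "step_arm", "arguments": {"series": [{"x": 0, "y": -0.3, "z": 0, "twist": 0, "jaw": 0.5}, {"x": 0, "y": -0.6, "z": 0, "twist": 0, "jaw": 0.5}, {"x": 0, "y": -0.9, "z": 0, "twist": 0, "jaw": 0.5}, {"x": 0, "y": -1.2, "z": -0.1, "twist": 0, "jaw": 0.5}, {"x": 0, "y": -1.5, "z": -0.1, "twist": 0, "jaw": 0.5}, {"x": 0, "y": -1.7, "z": -0.1, "twist": 0, "jaw": 0.5}, {"x": 0, "y": -1.7, "z": -0.1, "twist": 0, "jaw": 0.5}]}}

```text
clock: 7.53
eef_pos: [0.4098, -0.3239, 0.0979]
tool_rot: [0.708, 0.006, -0.707, -0.001]
ft_force: [1.1, 6.7, -0.4]
grip_width: 0.0176
```

```bash
python3 - <<'E'
from h import *
o=bot.get_obs();print(o["ft_force"],o["ft_torque"])
snap("wrist","w5");s=snap("scene","sc5")
im=cv2.resize(s["p"][190:310,120:280],None,fx=5,fy=5,interpolation=cv2.INTER_CUBIC);cv2.imwrite("pics/z5.png",im[:,:,::-1])
E
```

```text
[ 1.11688182  6.74309189 -0.40626938] [ 1.86527924 -0.2678862  -0.05343601]
```

View pics/z5.png

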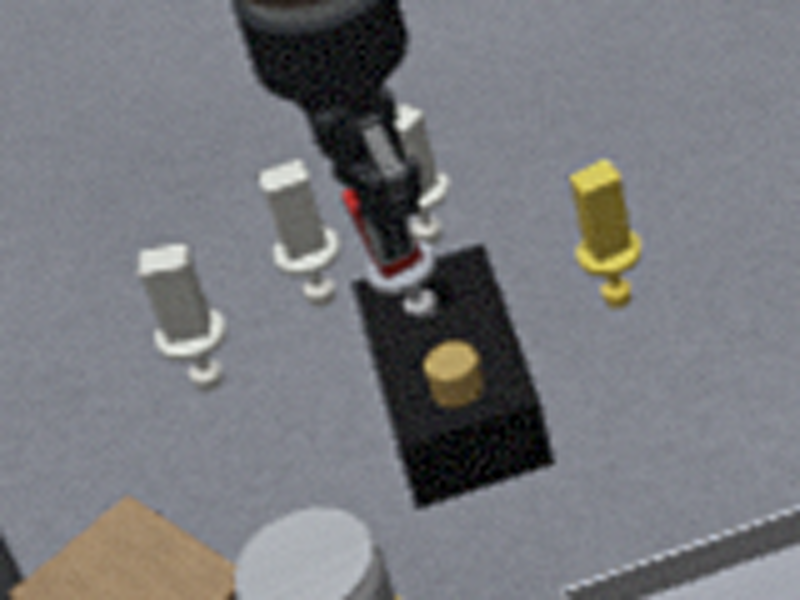

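View pics/w5.png

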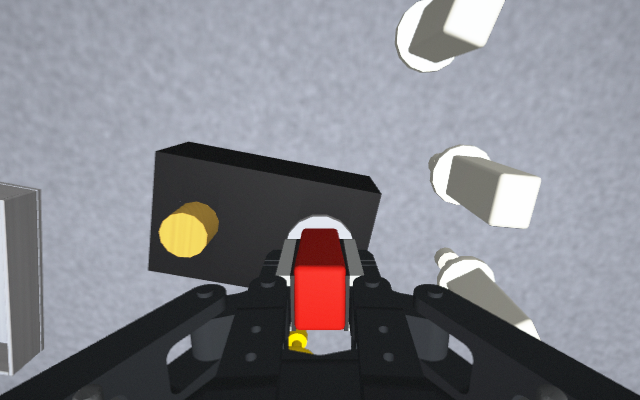

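Request:
{"name": "step_arm", "arguments": {"series": [{"x": 0, "y": -0.3, "z": 0, "twist": 0, "jaw": 0.5}, {"x": 0, "y": -0.7, "z": -0.1, "twist": 0, "jaw": 0.5}, {"x": 0, "y": -1.1, "z": -0.2, "twist": 0, "jaw": 0.5}, {"x": 0, "y": -1.5, "z": -0.3, "twist": 0, "jaw": 0.5}, {"x": 0, "y": -1.9, "z": -0.5, "twist": 0, "jaw": 0.5}, {"x": 0, "y": -2.3, "z": -0.7, "twist": 0, "jaw": 0.5}, {"x": 0, "y": -2.6, "z": -0.8, "twist": 0, "jaw": 0.5}, {"x": 0, "y": -2.6, "z": -0.8, "twist": 0, "jaw": 0.5}]}}

```text
clock: 8.3
eef_pos: [0.4101, -0.3476, 0.0893]
tool_rot: [0.708, 0.008, -0.706, -0.003]
ft_force: [2.2, 6.3, -1.2]
grip_width: 0.0174
```

```bash
cat >> h.py <<'E'
def tilt(s,o):
    """fit planes to red faces seen by wrist cam; return in tool coords"""
    C=cloud(s);hsv=cv2.cvtColor(s["p"],cv2.COLOR_RGB2HSV);T=pose(o)
    m=((hsv[...,0]<8)|(hsv[...,0]>172))&(hsv[...,1]>130)&(s["d"]>.03)&(s["d"]<.2)
    out={}
    vth=None
    for nm,mm in (("top",m&(hsv[...,2]>170)),("front",m&(hsv[...,2]<150)&(hsv[...,2]>60))):
        k=cv2.erode(mm.astype(np.uint8),np.ones((5,5)))>0
        if k.sum()<50: out[nm]=None;continue
        P=(C[k]-T[:3,3])@T[:3,:3]
        for _ in range(3):
            c=np.median(P,0);u,w,v=np.linalg.svd(P-P.mean(0),full_matrices=False);n=v[2]
            r=abs((P-P.mean(0))@n);P=P[r<max(2.5*np.median(r),1e-4)]
        if n[1]<0 and nm=="front": n=-n
        if nm=="top" and n[0]>0: n=-n
        ang=np.degrees(np.arctan2(n[0],n[1])) if nm=="front" else np.degrees(np.arctan2(n[1],-n[0]))
        out[nm]=(k.sum(),n.round(3),round(ang,1),P.mean(0).round(4))
    return out
E
python3 - <<'E'
from h import *
o=bot.get_obs();print(o["ft_force"],o["ft_torque"])
s=snap("wrist","w6");print(tilt(s,o));print(tilt(load("w5"),o))
s=snap("scene","sc6")
im=cv2.resize(s["p"][190:310,120:280],None,fx=5,fy=5,interpolation=cv2.INTER_CUBIC);cv2.imwrite("pics/z6.png",im[:,:,::-1])
E
```

```text
[ 2.20418418  6.31083441 -1.21993265] [ 1.66848056 -0.4427658  -0.08220623]
{'top': (np.int64(2606), array([-0.916,  0.402,  0.005]), np.float64(23.7), array([-0.0385,  0.0053,  0.0006])), 'front': None}
{'top': (np.int64(2437), array([-0.995,  0.103,  0.005]), np.float64(5.9), array([-0.0477, -0.021 ,  0.0004])), 'front': (np.int64(1046), array([0.105, 0.994, 0.001]), np.float64(6.0), array([-0.023 , -0.0121,  0.0008]))}
```

View pics/z6.png

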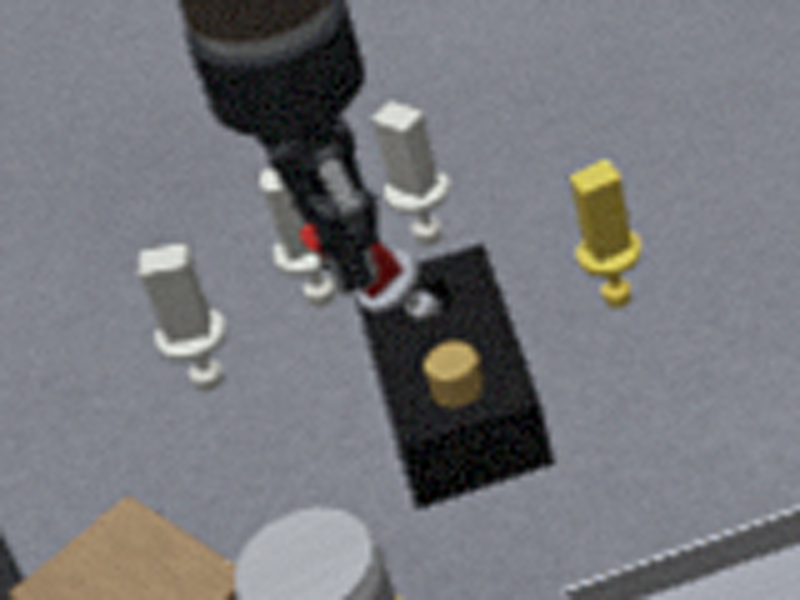

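View pics/w6.png

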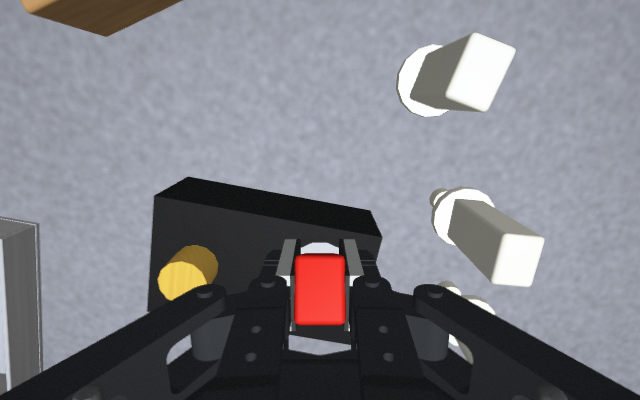

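Request:
{"name": "step_arm", "arguments": {"series": [{"x": 0, "y": -0.4, "z": -0.1, "twist": 0, "jaw": 0.5}, {"x": 0, "y": -0.7, "z": -0.3, "twist": 0, "jaw": 0.5}, {"x": 0, "y": -1.0, "z": -0.4, "twist": 0, "jaw": 0.5}, {"x": 0, "y": -1.3, "z": -0.5, "twist": 0, "jaw": 0.5}, {"x": 0, "y": -1.6, "z": -0.6, "twist": 0, "jaw": 0.5}, {"x": 0, "y": -1.6, "z": -0.6, "twist": 0, "jaw": 0.5}]}}

```text
clock: 8.9
eef_pos: [0.4102, -0.3601, 0.0822]
tool_rot: [0.708, 0.011, -0.706, -0.006]
ft_force: [2.0, 8.0, -2.3]
grip_width: 0.0173
```

```bash
python3 - <<'E'
from h import *
o=bot.get_obs();print(o["ft_force"],o["ft_torque"])
s=snap("wrist","w7");print(tilt(s,o))
s=snap("scene","sc7")
im=cv2.resize(s["p"][190:310,120:280],None,fx=5,fy=5,interpolation=cv2.INTER_CUBIC);cv2.imwrite("pics/z7.png",im[:,:,::-1])
E
```

```text
[ 2.04594939  7.99439853 -2.27818391] [ 1.95367096 -0.56045708 -0.03421371]
{'top': (np.int64(2642), array([-0.833,  0.553,  0.008]), np.float64(33.6), array([-0.0375,  0.0065,  0.0004])), 'front': None}
```

View pics/z7.png

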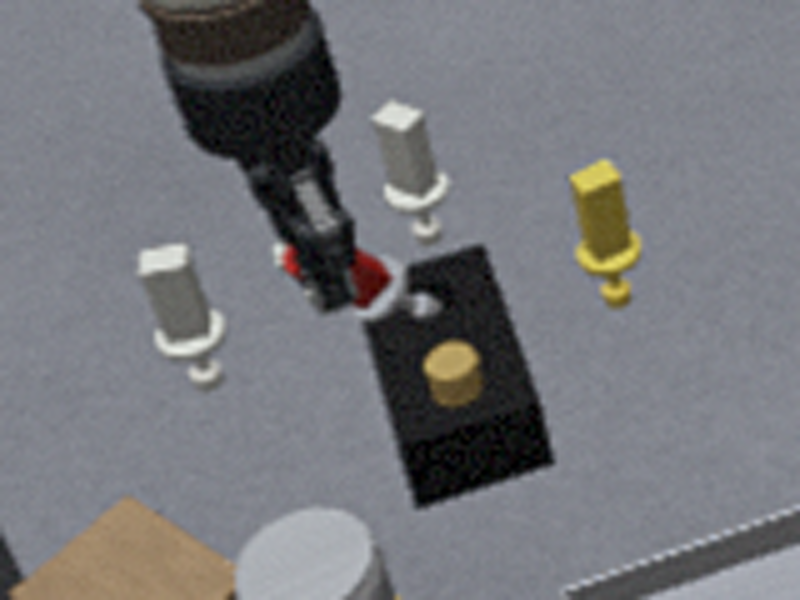

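Request:
{"name": "step_arm", "arguments": {"series": [{"x": 0, "y": -0.4, "z": 0, "twist": 0, "jaw": 0.5}, {"x": 0, "y": -0.6, "z": -0.1, "twist": 0, "jaw": 0.5}, {"x": 0, "y": -0.6, "z": -0.1, "twist": 0, "jaw": 0.5}, {"x": 0, "y": -0.5, "z": 0.5, "twist": 0, "jaw": 0.5}, {"x": 0, "y": -0.2, "z": 1.5, "twist": 0, "jaw": 0.5}, {"x": 0, "y": 0, "z": 4, "twist": 0, "jaw": 0.5}, {"x": 0, "y": 0, "z": 8, "twist": 0, "jaw": 0.5}, {"x": 0, "y": 0, "z": 12, "twist": 0, "jaw": 0.5}, {"x": 0, "y": 0, "z": 16, "twist": 0, "jaw": 0.5}, {"x": 0, "y": 0, "z": 18, "twist": 0, "jaw": 0.5}]}}

```text
clock: 9.83
eef_pos: [0.4115, -0.362, 0.2691]
tool_rot: [0.71, 0.007, -0.704, -0.004]
ft_force: [0.8, -0.1, -2.2]
grip_width: 0.0174
```

```bash
python3 - <<'E'
from h import *
o=bot.get_obs();print(o["ft_force"],o["ft_torque"],o["joint_pos"])
s=snap("wrist","w8");print(tilt(s,o))
E
```

```text
[ 0.84908902 -0.08276254 -2.2430399 ] [-0.18156319 -0.02832973  0.02373721] [-0.73139018  0.32932109  0.22298344  1.46818378  0.01796043 -2.30748676]
{'top': (np.int64(2530), array([-0.816,  0.578, -0.003]), np.float64(35.3), array([-0.0373,  0.0068,  0.0004])), 'front': None}
```

View pics/w8.png

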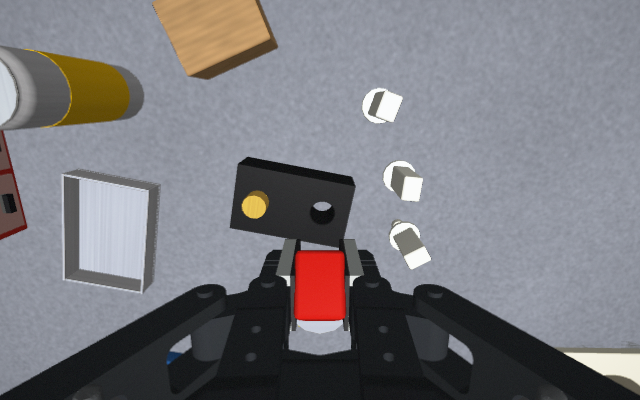

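The pin is swivelled to 35.3° and out of the block. Next I'll get a coarse pose of the cover from the first scene image.

```bash
python3 - <<'E'
from h import *
s=load("sc1");C=cloud(s)
P=C[190:260,300:430].reshape(-1,3)
P=P[(P[:,2]>.1)&(P[:,2]<.3)]
# ransac plane w/ normal 35deg from vertical
rng=np.random.default_rng(0);best=(0,)
for _ in range(3000):
    a,b,c=P[rng.choice(len(P),3,False)];n=np.cross(b-a,c-a);l=np.linalg.norm(n)
    if l<1e-6: continue
    n/=l;n*=np.sign(n[2])
    if abs(n[2]-np.cos(np.radians(35)))>.06 or n[0]>0: continue
    k=abs((P-a)@n)<.003
    if k.sum()>best[0]: best=(k.sum(),k)
Q=P[best[1]];c=Q.mean(0);n=np.linalg.svd(Q-c,full_matrices=False)[2][2];n*=np.sign(n[2])
print(best[0],c.round(4),n.round(4),np.degrees(np.arccos(n[2])),"y-axis yaw",np.degrees(np.arctan2(n[1],n[0])))
ey=np.array([-n[1],n[0],0]);ey/=np.linalg.norm(ey);ey*=np.sign(ey[1]);ex=np.cross(ey,n)
L=(Q-c)@np.c_[ex,ey];print(np.percentile(L,[.5,99.5],axis=0).round(3),ex,ey)
ctr=c+ex*np.percentile(L[:,0],[.5,99.5]).mean()+ey*np.percentile(L[:,1],[.5,99.5]).mean();print(ctr)
E
```

```text
921 [0.6139 0.0632 0.1573] [-0.558   0.0972  0.8241] 34.501746512946745 y-axis yaw 170.1210148949576
[[-0.077 -0.133]
 [ 0.055  0.154]] [ 0.8118893  -0.14139053  0.56643136] [ 0.17156777  0.98517232 -0.        ]
[0.60689235 0.07542863 0.15117627]
```

Request:
{"name": "step_arm", "arguments": {"series": [{"x": 0, "y": 2, "z": 3, "twist": -7, "jaw": 0.5}, {"x": 1, "y": 5, "z": 5, "twist": -14, "jaw": 0.5}, {"x": 2, "y": 8, "z": 7, "twist": -21, "jaw": 0.5}, {"x": 3, "y": 12, "z": 8, "twist": -28, "jaw": 0.5}, {"x": 4, "y": 16, "z": 9, "twist": -35, "jaw": 0.5}, {"x": 5, "y": 20, "z": 10, "twist": -42, "jaw": 0.5}, {"x": 6, "y": 24, "z": 11, "twist": -49, "jaw": 0.5}, {"x": 7, "y": 28, "z": 11, "twist": -56, "jaw": 0.5}, {"x": 9, "y": 31, "z": 11, "twist": -63, "jaw": 0.5}, {"x": 10, "y": 34, "z": 11, "twist": -70, "jaw": 0.5}]}}

```text
clock: 10.72
eef_pos: [0.5064, -0.0396, 0.3823]
tool_rot: [0.603, -0.38, -0.588, -0.383]
ft_force: [0.4, 0.2, -2.8]
grip_width: 0.0173
```

Request:
{"name": "step_arm", "arguments": {"series": [{"x": 0.5, "y": 2, "z": 0, "twist": -7, "jaw": 0.5}, {"x": 1.5, "y": 4, "z": 0, "twist": -14, "jaw": 0.5}, {"x": 2.5, "y": 6, "z": 0, "twist": -21, "jaw": 0.5}, {"x": 3, "y": 6, "z": 0, "twist": -28, "jaw": 0.5}, {"x": 3, "y": 6, "z": 0, "twist": -30, "jaw": 0.5}, {"x": 3, "y": 6, "z": 0, "twist": -30, "jaw": 0.5}]}}

```text
clock: 11.22
eef_pos: [0.5367, 0.0206, 0.3817]
tool_rot: [-0.484, 0.524, 0.469, 0.522]
ft_force: [-0.5, -0.1, -1.5]
grip_width: 0.0174
```

```bash
python3 - <<'E'
from h import *
o=bot.get_obs();print(o["ft_force"],o["joint_pos"]);print(pose(o).round(3))
s=snap("wrist","w9");print(tilt(s,o))
E
```

```text
[-0.5061122  -0.12991451 -1.53846177] [ 0.04852657  0.30593293  0.4795241   1.73354983 -0.01785566  0.14127577]
[[ 0.012 -0.996  0.093  0.537]
 [-0.017  0.093  0.996  0.021]
 [-1.    -0.013 -0.016  0.382]
 [ 0.     0.     0.     1.   ]]
{'top': (np.int64(2296), array([-0.82 ,  0.573, -0.005]), np.float64(35.0), array([-0.0377,  0.0071, -0.    ])), 'front': None}
```

View pics/w9.png

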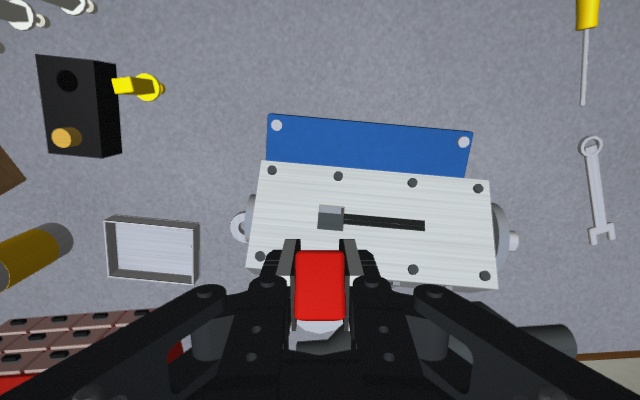

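```bash
cat > cov.py <<'E'
from h import *
def cover(s,verbose=True):
    C=cloud(s);hsv=cv2.cvtColor(s["p"],cv2.COLOR_RGB2HSV)
    m=(C[...,2]>.08)&(C[...,2]<.24)&(hsv[...,1]<60)&(hsv[...,2]>140)&(s["d"]>.2)
    m=cv2.erode(m.astype(np.uint8),np.ones((3,3)))>0
    P=C[m];rng=np.random.default_rng(0);best=(0,)
    for _ in range(2000):
        a,b,c=P[rng.choice(len(P),3,False)];n=np.cross(b-a,c-a);l=np.linalg.norm(n)
        if l<1e-6: continue
        n/=l;n*=np.sign(n[2])
        if abs(n[2]-.819)>.06: continue
        k=abs((P-a)@n)<.002
        if k.sum()>best[0]: best=(k.sum(),k)
    Q=P[best[1]];c=Q.mean(0);n=np.linalg.svd(Q-c,full_matrices=False)[2][2];n*=np.sign(n[2])
    if verbose: print("plane",best[0],"tilt",np.degrees(np.arccos(n[2])),"yaw",np.degrees(np.arctan2(n[1],n[0])))
    return c,n
def onplane(s,uv,c,n):
    o,d=rays(s,uv);return o+d*(((c-o)@n)/(d@n))[:,None]
E
python3 - <<'E'
from cov import *
s=load("w9");c,n=cover(s)
im=cv2.resize(s["p"][150:300,230:510],None,fx=2.8,fy=2.8,interpolation=cv2.INTER_CUBIC);cv2.imwrite("pics/z9.png",im[:,:,::-1])
hsv=cv2.cvtColor(s["p"],cv2.COLOR_RGB2HSV);V=hsv[...,2]
print(V[205:232,331]);print(V[217,310:352]);print(V[222,395:432]);print(V[205:245,385])
E
```

```text
plane 18806 tilt 35.119939012624265 yaw 169.70617647931073
[172 157 170 170 171 171 171 169 107  86  83  86  85  85  84  87  84  82
  83  82  82  84  85  85  92 180 205]
[217 214 216 214 216 215 215 206 113  82  84  84  83  85  84  85  85  84
  85  83  83  85  86  85  85  86  83  85  85  84  87  84  83  62  38  37
  37  38  38  38  36  38]
[ 38  39  40  36  37  40  36  37  39  39  37  36  38  37  39  38  39  38
  37  36  36  39  39  38  37  37  38  38  39  76 209 209 212 211 212 213
 215]
[214 209 209 213 213 207 207 208 206 206 213 208  69  40  37  37  36  45
  40  35  36  40  90 207 210 208 205 208 212 213 212 206 205 205 212 208
 207 207 211 210]
```

View pics/z9.png

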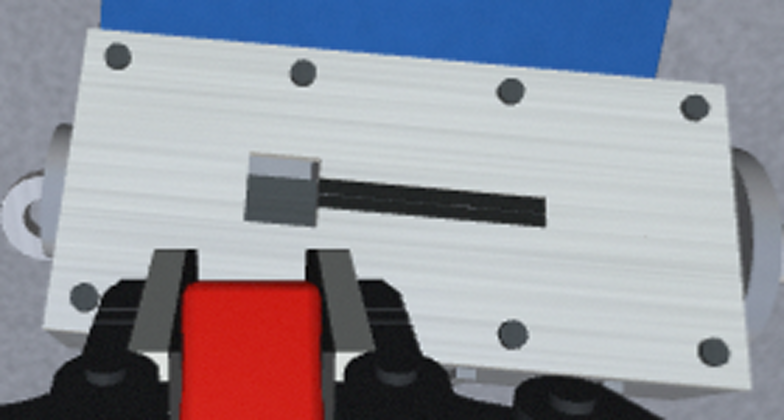

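```bash
python3 - <<'E'
from cov import *
s=load("w9");c,n=cover(s,0)
f=lambda z:np.array(z,float)/2.8+[230-.32,150-.32]
op=onplane(s,f([(250,153),(320,158),(316,226),(245,220)]),c,n)
hsv=cv2.cvtColor(s["p"],cv2.COLOR_RGB2HSV);V=hsv[...,2]
m=(V<60);m[:205]=0;m[240:]=0;m[:,348:]&=True;m[:,:347]=0;m[:,430:]=0
cc=max(cv2.findContours(m.astype(np.uint8),0,1)[0],key=cv2.contourArea).reshape(-1,2)
W=onplane(s,cc,c,n);ys,xs=np.nonzero(m);S=onplane(s,np.c_[xs,ys],c,n)
ey=np.array([-n[1],n[0],0]);ey/=np.linalg.norm(ey);ey*=np.sign(ey[1]);ex=np.cross(ey,n)
A=np.c_[ex,ey,n]
e0=op.mean(0)
L=(S-e0)@A*1000;print("slot rel entry",L.min(0),L.max(0));k=np.polyfit(L[:,1],L[:,0],1);print("slot line",k)
print("open corners",((op-e0)@A*1000).round(1))
print("entry",e0.round(4),"ey",ey,"ex",ex,"n",n,"jawyaw",np.degrees(np.arctan2(ey[1],ey[0])))
bolts=onplane(s,f([(118,56),(303,72),(511,91),(694,107),(84,297),(512,334),(713,352)]),c+n*.004,n)
print(((bolts-e0)@A*1000).round(1))
# outer corners of plate
pc=onplane(s,f([(90,29),(724,86),(749,388),(43,328)]),c,n);print(((pc-e0)@A*1000).round(1))
E
```

```text
slot rel entry [-5.56416505e+00  1.87645677e+01 -1.00726351e-13] [6.08432267e+00 1.08038218e+02 7.95853516e-14]
slot line [ 0.00337783 -0.01754016]
open corners [[-14.3 -14.8   0. ]
 [-14.8  14.7  -0. ]
 [ 14.6  14.7  -0. ]
 [ 14.6 -14.5   0. ]]
entry [0.5976 0.0248 0.1504] ey [ 0.17869615  0.98390431 -0.        ] ex [ 0.8047841  -0.14616444  0.57528993] n [-0.56603024  0.1028021   0.81794957] jawyaw 79.70617647931074
[[-51.4 -74.6   4. ]
 [-51.5   4.9   4. ]
 [-51.2  94.6   4. ]
 [-51.3 173.6   4. ]
 [ 52.2 -75.    4. ]
 [ 52.2  94.    4. ]
 [ 52.4 173.5   4. ]]
[[-64.6 -88.9   0. ]
 [-64.2 189.6  -0. ]
 [ 64.6 188.8  -0. ]
 [ 65.  -89.9  -0. ]]
```

The opening spans (318–345, 205–231) and the slot runs to (425,226). The measurements match each other to within about 1 mm: the entry is at (0.5976, 0.0248, 0.1504) and the slot yaw is 79.7°. I'll check the predicted foot position in the fixed cameras.

```bash
cat > pinp.py <<'E'
from h import *
def pinpts(o,top,ang,R=None):
    a=np.array([-np.cos(np.radians(ang)),np.sin(np.radians(ang)),0]);T=pose(o)
    top=np.array(top);w=lambda p:T[:3,:3]@p+T[:3,3]
    return {"top":w(top),"collar":w(top-.062*a),"foot":w(top-.1*a),"axis":T[:3,:3]@a}
def circ(c,ax,r,N=24):
    u=np.cross(ax,[0,1,.3]);u/=np.linalg.norm(u);v=np.cross(ax,u);t=np.linspace(0,2*np.pi,N)
    return c+r*(np.cos(t)[:,None]*u+np.sin(t)[:,None]*v)
E
python3 - <<'E'
from pinp import *
o=bot.get_obs();P=pinpts(o,[-.0375,.007,0.0002],35.1);print({k:v.round(4) for k,v in P.items()})
for n in("scene","side"):
    s=snap(n,n+"10");im=s["p"].copy()
    im=cv2.resize(im,None,fx=4,fy=4,interpolation=cv2.INTER_CUBIC)
    for c,r in((P["foot"],.005),(P["collar"],.018)):
        q=proj(s,circ(c,P["axis"],r));cv2.polylines(im,[np.round(q*4+1.5).astype(int)],True,(0,255,0),1)
    f=proj(s,[P["collar"]])[0]*4;x,y=[int(max(0,t)) for t in (f-[400,300])]
    print(n,f/4);cv2.imwrite(f"pics/{n}10z.png",im[y:y+600,x:x+800,::-1])
E
```

```text
{'top': array([0.5291, 0.0218, 0.4193]), 'collar': array([0.5652, 0.0177, 0.3691]), 'foot': array([0.5873, 0.0151, 0.3383]), 'axis': array([-0.5822,  0.0667,  0.8103])}
scene [337.12168786 133.992861  ]
side [290.73510009 147.72417332]
```

View pics/scene10z.png

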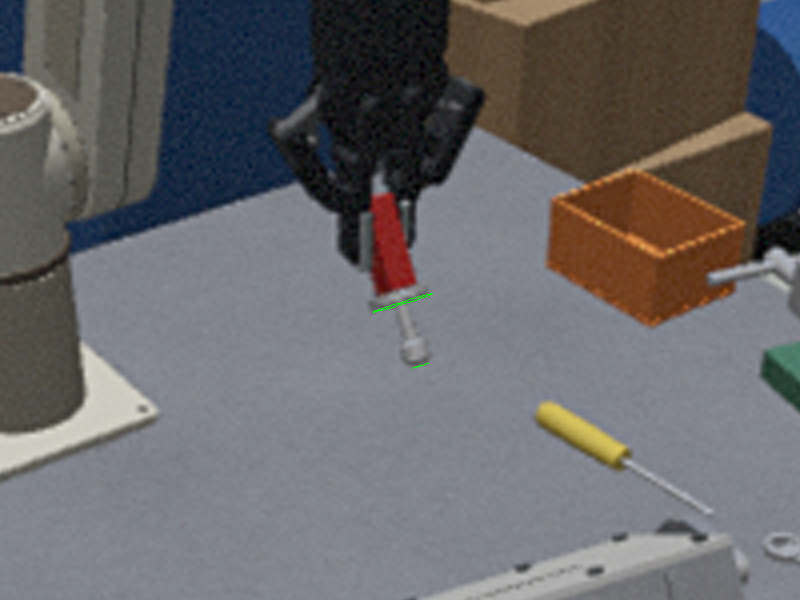

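View pics/side10z.png

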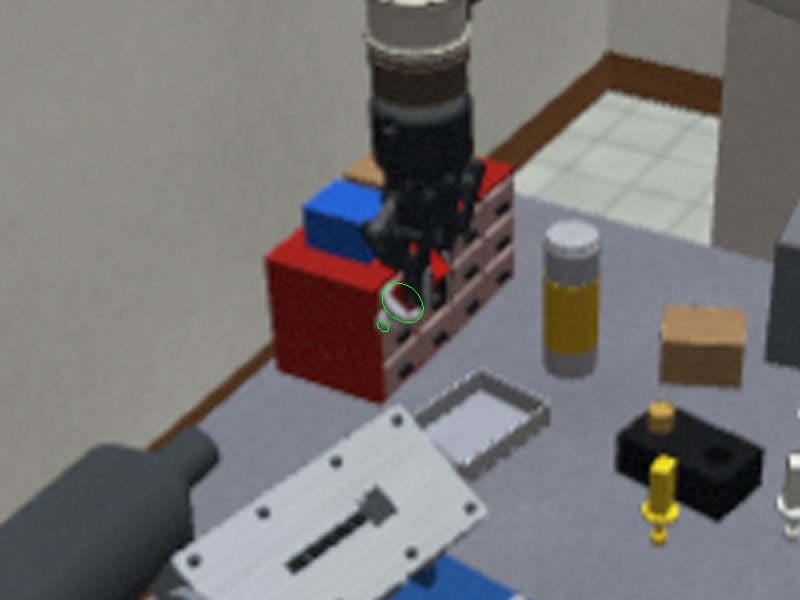

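Request:
{"name": "step_arm", "arguments": {"series": [{"x": 0, "y": 0.5, "z": -2, "twist": -3, "jaw": 0.5}, {"x": 0, "y": 1.2, "z": -5, "twist": -5, "jaw": 0.5}, {"x": 0, "y": 1.6, "z": -8, "twist": -5, "jaw": 0.5}, {"x": 0, "y": 1.6, "z": -11, "twist": -5, "jaw": 0.5}, {"x": 0, "y": 1.6, "z": -13, "twist": -5, "jaw": 0.5}, {"x": 0, "y": 1.6, "z": -14.5, "twist": -5, "jaw": 0.5}, {"x": 0, "y": 1.6, "z": -15.5, "twist": -5, "jaw": 0.5}, {"x": 0, "y": 1.6, "z": -16, "twist": -5, "jaw": 0.5}, {"x": 0, "y": 1.6, "z": -16, "twist": -5, "jaw": 0.5}]}}

```text
clock: 12.12
eef_pos: [0.5358, 0.0356, 0.2217]
tool_rot: [-0.46, 0.544, 0.446, 0.541]
ft_force: [-0.8, 0.8, -2.9]
grip_width: 0.0176
```

```bash
cat >> pinp.py <<'E'
ENTRY=np.array([.5976,.0248,.1504]);_ey=np.array([.17870,.98390,0]);_n=np.array([-.5660,.1028,.8180]);A=np.c_[np.cross(_ey,_n),_ey,_n]
def report(o,top=[-.0375,.007,.0002],ang=35.1):
    P=pinpts(o,top,ang);T=pose(o)
    print("t",round(o["clock"],2),"tcp",np.round(o["eef_pos"],4),"jawyaw %.1f"%np.degrees(np.arctan2(T[1,2],T[0,2])),"F_world",np.round(o["ft_force"],1),"F_cover",np.round(A.T@o["ft_force"],1))
    print("foot in cover(from entry; y cover) mm",(A.T@(P["foot"]-ENTRY)*1000-[0,50,0]).round(1),"axis vs normal deg",np.degrees(np.arccos(P["axis"]@A[:,2])).round(1))
    return P
def overlay(o,tag,P,names=("scene","side")):
    for n in names:
        s=snap(n,n+tag);im=cv2.resize(s["p"],None,fx=4,fy=4,interpolation=cv2.INTER_CUBIC)
        for c,r in((P["foot"],.005),(P["collar"],.018)):
            q=proj(s,circ(c,P["axis"],r));cv2.polylines(im,[np.round(q*4+1.5).astype(int)],True,(0,255,0),1)
        sq=ENTRY+np.array([[-15,-15,0],[-15,15,0],[15,15,0],[15,-15,0]])/1000@A.T
        cv2.polylines(im,[np.round(proj(s,sq)*4+1.5).astype(int)],True,(255,0,255),1)
        f=proj(s,[P["collar"]])[0]*4;x,y=[int(max(0,t)) for t in (f-[300,250])]
        cv2.imwrite(f"pics/{n}{tag}z.png",im[y:y+500,x:x+600,::-1])
E
python3 - <<'E'
from pinp import *
o=bot.get_obs();s=snap("wrist","w11");print(tilt(s,o));P=report(o);overlay(o,"11",P)
E
```

```text
{'top': (np.int64(2393), array([-0.818,  0.575,  0.001]), np.float64(35.1), array([-0.0377,  0.0071,  0.    ])), 'front': None}
t 12.12 tcp [0.5358 0.0356 0.2217] jawyaw 79.7 F_world [-0.8  0.8 -2.9] F_cover [-2.5  0.6 -1.8]
foot in cover(from entry; y cover) mm [  6.4 -50.9  29.3] axis vs normal deg 1.0
```

View pics/scene11z.png

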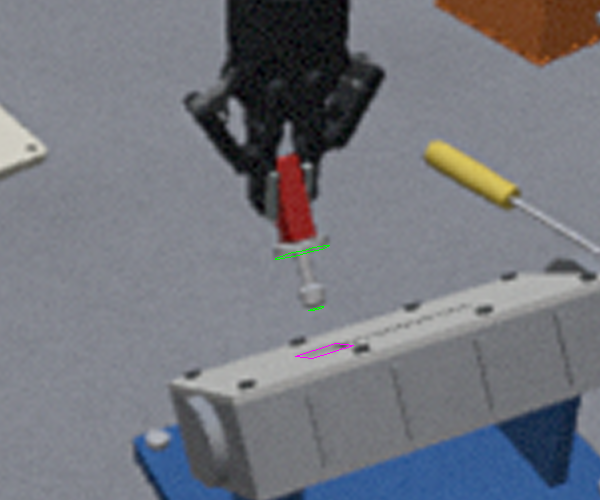

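View pics/side11z.png

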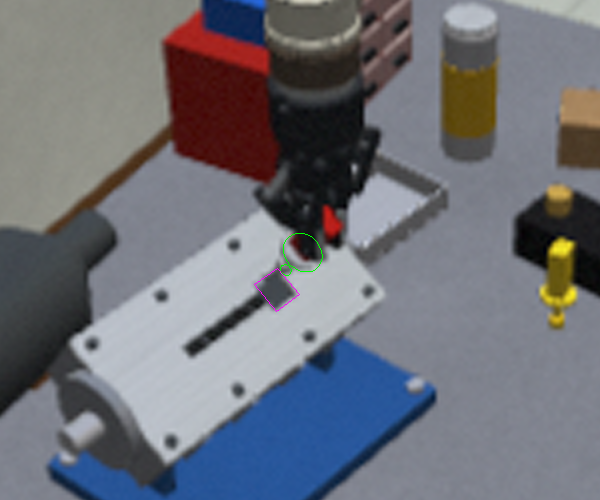

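View pics/w11.png

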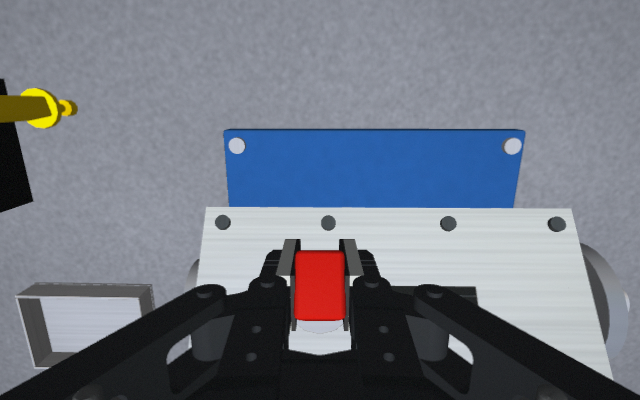

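```bash
python3 - <<'E'
from pinp import *
o=bot.get_obs();P=report(o)
out=[]
for n in("scene","side"):
    s=load(n+"11");f=proj(s,[(P["collar"]+P["foot"])/2])[0];x,y=[int(round(t)) for t in f-[20,25]]
    im=cv2.resize(s["p"][y:y+50,x:x+40],None,fx=10,fy=10,interpolation=cv2.INTER_CUBIC)
    for c,r,k in((P["foot"],.005,(0,255,0)),(P["foot"]+.012*P["axis"],.008,(255,255,0)),(P["collar"],.018,(0,255,0))):
        q=proj(s,circ(c,P["axis"],r));cv2.polylines(im,[np.round((q-[x,y])*10+4.5).astype(int)],True,k,1)
    out.append(im);print(n,x,y,"J",(proj(s,[P["foot"]+d for d in np.eye(3)*.01])-proj(s,[P["foot"]])).round(2).tolist())
cv2.imwrite("pics/z11.png",np.hstack(out)[:,:,::-1])
E
```

```text
t 12.27 tcp [0.5371 0.0359 0.2237] jawyaw 79.7 F_world [-0.1 -0.2 -2.3] F_cover [-1.4 -0.2 -1.9]
foot in cover(from entry; y cover) mm [  8.7 -50.3  30.3] axis vs normal deg 1.1
scene 322 168 J [[2.36, 1.97], [3.04, -1.4], [0.1, -3.0]]
side 269 166 J [[-2.42, -0.86], [-1.55, 1.59], [-0.15, -2.25]]
```

View pics/z11.png

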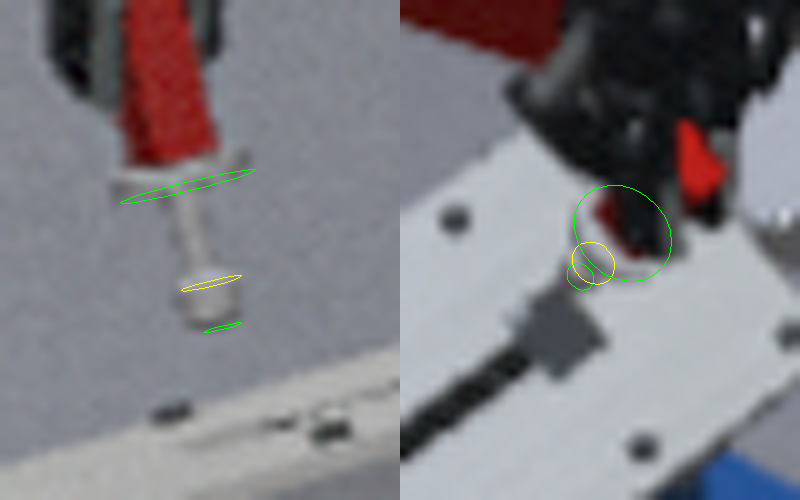

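```bash
python3 - <<'E'
from pinp import *
s=load("w11");C=cloud(s);T=s["T"]@np.linalg.inv(np.array(bot.camera_info("wrist")["mount"]))
hsv=cv2.cvtColor(s["p"],cv2.COLOR_RGB2HSV)
m=((hsv[...,0]<8)|(hsv[...,0]>172))&(hsv[...,1]>130)&(s["d"]<.2)
P=(C[m]-T[:3,3])@T[:3,:3]
a=np.radians(35.1);ax=np.array([-np.cos(a),np.sin(a),0]);px=np.array([np.sin(a),np.cos(a),0])
h=P@ax;print("axis coord pct",np.percentile(h,[1,5,25,50,75,95,99]).round(4),len(P))
# contour on plane
c0=np.median(h)
cc=max(cv2.findContours(m.astype(np.uint8),0,1)[0],key=cv2.contourArea).reshape(-1,2)
o,d=rays(s,cc);o=(o-T[:3,3])@T[:3,:3];d=d@T[:3,:3]
X=o+d*((c0-o@ax)/(d@ax))[:,None]
u=X@px;w=X[:,2];print("u range",np.percentile(u,[1,50,99]).round(4),u.min(),u.max(),"w",w.min(),w.max())
uc=(u.min()+u.max())/2;print("centre tool",(px*uc+ax*c0).round(4), "foot tool",(px*uc+ax*(c0-.1)).round(4))
x,y=270,225
cv2.imwrite("pics/z12.png",cv2.resize(s["p"][y:y+120,x:x+100],None,fx=5,fy=5,interpolation=cv2.INTER_CUBIC)[:,:,::-1])
E
```

```text
axis coord pct [0.02   0.0335 0.0344 0.0348 0.0353 0.0359 0.0365] 3533
u range [-0.0267 -0.0155 -0.0031] -0.02668727279106884 -0.0030647545024038926 w -0.008770184184757472 0.009064416288901833
centre tool [-0.0371  0.0079  0.    ] foot tool [ 0.0448 -0.0496 -0.    ]
```

View pics/z12.png

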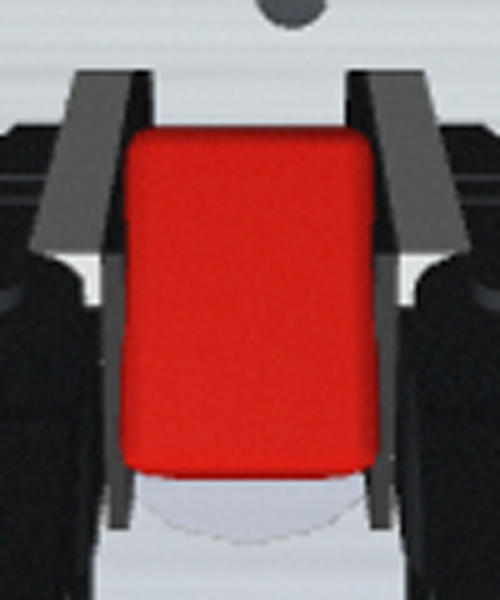

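```bash
sed -i 's/top=\[-.0375,.007,.0002\],ang=35.1/top=[-.0371,.0079,.0001],ang=35.1/' pinp.py; python3 - <<'E'
from pinp import *
o=bot.get_obs();P=report(o)
c=A.T@(P["foot"]-ENTRY)
for z in(.012,-.015): print(z,(A@(np.array([-.0005,0.0,z])-c)*100).round(2))
E
```

```text
t 12.27 tcp [0.5371 0.0359 0.2237] jawyaw 79.7 F_world [-0.1 -0.2 -2.3] F_cover [-1.4 -0.2 -1.9]
foot in cover(from entry; y cover) mm [  7.8 -50.4  30.4] axis vs normal deg 1.1
0.012 [ 0.39 -0.02 -1.98]
-0.015 [ 1.91 -0.3  -4.19]
```

Request:
{"name": "step_arm", "arguments": {"series": [{"x": 0.2, "y": 0, "z": -1, "twist": 0, "jaw": 0.5}, {"x": 0.4, "y": 0, "z": -2, "twist": 0, "jaw": 0.5}, {"x": 0.4, "y": 0, "z": -2, "twist": 0, "jaw": 0.5}, {"x": 0.4, "y": 0, "z": -2, "twist": 0, "jaw": 0.5}]}}

```text
clock: 12.6
eef_pos: [0.5405, 0.0359, 0.2025]
tool_rot: [-0.46, 0.544, 0.446, 0.542]
ft_force: [1.1, -0.4, -2.0]
grip_width: 0.0174
```

```bash
python3 - <<'E'
from pinp import *
o=bot.get_obs();P=report(o);overlay(o,"13",P)
out=[]
for n in("scene","side"):
    s=load(n+"13");f=proj(s,[P["foot"]])[0];x,y=[int(round(t)) for t in f-[20,25]]
    im=cv2.resize(s["p"][y:y+50,x:x+40],None,fx=10,fy=10,interpolation=cv2.INTER_CUBIC)
    sq=ENTRY+np.array([[-15,-15,0],[-15,15,0],[15,15,0],[15,-15,0]])/1000@A.T
    for q,k in((circ(P["foot"],P["axis"],.005),(0,255,0)),(circ(P["collar"],P["axis"],.018),(0,255,0)),(sq,(255,0,255))):
        q=proj(s,q);cv2.polylines(im,[np.round((q-[x,y])*10+4.5).astype(int)],True,k,1)
    out.append(im)
cv2.imwrite("pics/z13.png",np.hstack(out)[:,:,::-1])
c=A.T@(P["foot"]-ENTRY)
for z in(.002,-.01,-.02,-.026,-.03): print(z,(A@(np.array([-.0005,0.0,z])-c)*100).round(2))
E
```

```text
t 12.6 tcp [0.5405 0.0359 0.2025] jawyaw 79.7 F_world [ 1.1 -0.4 -2. ] F_cover [-0.2 -0.2 -2.3]
foot in cover(from entry; y cover) mm [ -1.8 -49.9  11.2] axis vs normal deg 1.0
0.002 [ 0.63 -0.12 -0.68]
-0.01 [ 1.31 -0.25 -1.66]
-0.02 [ 1.87 -0.35 -2.48]
-0.026 [ 2.21 -0.41 -2.97]
-0.03 [ 2.44 -0.45 -3.3 ]
```

View pics/z13.png

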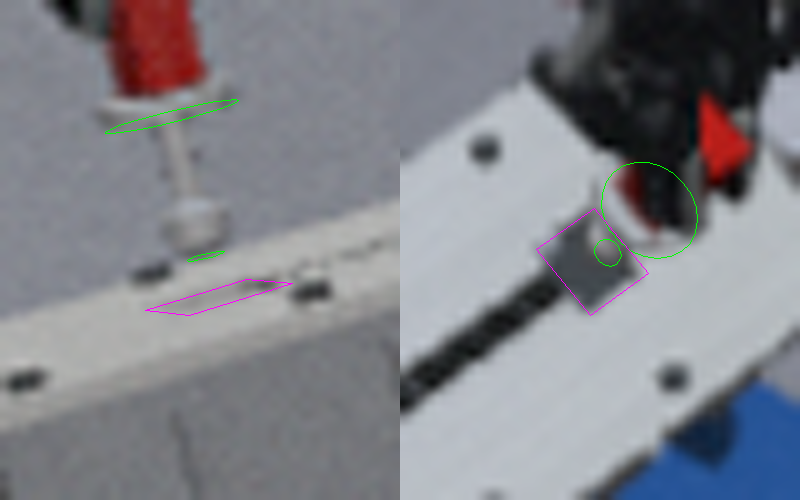

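Request:
{"name": "step_arm", "arguments": {"series": [{"x": 0.3, "y": -0.1, "z": -0.3, "twist": 0, "jaw": 0.5}, {"x": 0.6, "y": -0.1, "z": -0.7, "twist": 0, "jaw": 0.5}, {"x": 0.8, "y": -0.2, "z": -0.9, "twist": 0, "jaw": 0.5}, {"x": 1.0, "y": -0.2, "z": -1.2, "twist": 0, "jaw": 0.5}, {"x": 1.1, "y": -0.2, "z": -1.4, "twist": 0, "jaw": 0.5}, {"x": 1.1, "y": -0.2, "z": -1.4, "twist": 0, "jaw": 0.5}]}}

```text
clock: 13.2
eef_pos: [0.552, 0.0339, 0.1888]
tool_rot: [-0.461, 0.544, 0.446, 0.542]
ft_force: [-0.8, 0.5, -2.9]
grip_width: 0.0171
```

```bash
cat > look.py <<'E'
import sys
from pinp import *
def zoom(tag,P,off=(20,25)):
    out=[]
    for n in("scene","side"):
        s=snap(n,n+tag);f=proj(s,[P["foot"]])[0];x,y=[int(round(t)) for t in f-[20,30]]
        im=cv2.resize(s["p"][y:y+50,x:x+40],None,fx=10,fy=10,interpolation=cv2.INTER_CUBIC)
        for q,k in((circ(P["foot"],P["axis"],.005),(0,255,0)),(circ(P["collar"],P["axis"],.018),(0,255,0))):
            q=proj(s,q);cv2.polylines(im,[np.round((q-[x,y])*10+4.5).astype(int)],True,k,1)
        out.append(im)
    cv2.imwrite(f"pics/z{tag}.png",np.hstack(out)[:,:,::-1])
o=bot.get_obs();P=report(o)
if len(sys.argv)>1:
    zoom(sys.argv[1],P)
    o=bot.get_obs();s=snap("wrist","w"+sys.argv[1]);print(tilt(s,o)["top"])
    o=bot.get_obs();P=report(o)
E
python3 look.py 14
```

```text
t 13.2 tcp [0.552  0.0339 0.1888] jawyaw 79.7 F_world [-0.8  0.5 -2.9] F_cover [-2.3  0.3 -1.9]
foot in cover(from entry; y cover) mm [ -0.2 -49.8  -6.8] axis vs normal deg 1.0
(np.int64(2542), array([-0.82 ,  0.573, -0.002]), np.float64(34.9), array([-0.0375,  0.0074,  0.    ]))
t 13.35 tcp [0.552  0.0339 0.1895] jawyaw 79.7 F_world [ 0.1 -0.1 -3. ] F_cover [-1.6 -0.  -2.5]
foot in cover(from entry; y cover) mm [  0.4 -49.7  -6.2] axis vs normal deg 1.1
```

View pics/z14.png

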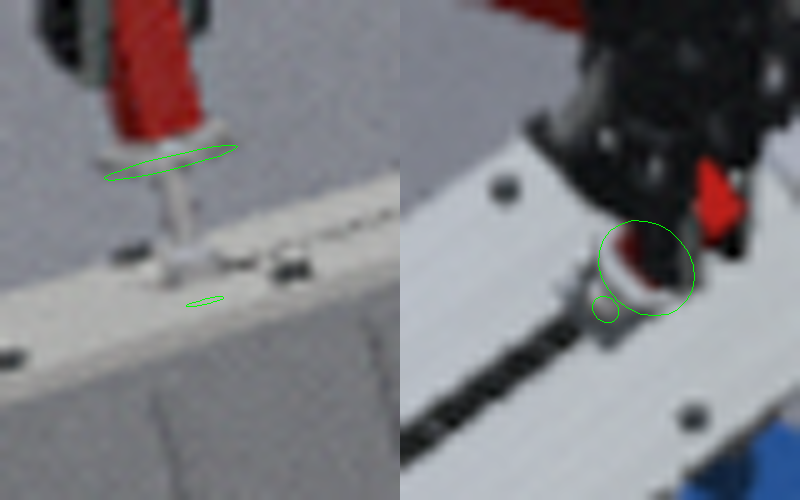

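Request:
{"name": "step_arm", "arguments": {"series": [{"x": 0.2, "y": 0, "z": -0.3, "twist": 0, "jaw": 0.5}, {"x": 0.4, "y": -0.1, "z": -0.6, "twist": 0, "jaw": 0.5}, {"x": 0.6, "y": -0.1, "z": -0.9, "twist": 0, "jaw": 0.5}, {"x": 0.8, "y": -0.1, "z": -1.2, "twist": 0, "jaw": 0.5}, {"x": 0.9, "y": -0.2, "z": -1.4, "twist": 0, "jaw": 0.5}, {"x": 0.9, "y": -0.2, "z": -1.4, "twist": 0, "jaw": 0.5}]}}

```text
clock: 13.85
eef_pos: [0.5609, 0.0317, 0.1747]
tool_rot: [-0.461, 0.544, 0.446, 0.542]
ft_force: [-1.0, -0.2, -3.3]
grip_width: 0.0172
```

```bash
python3 look.py
```

```text
t 13.85 tcp [0.5609 0.0317 0.1747] jawyaw 79.7 F_world [-1.  -0.2 -3.3] F_cover [-2.7 -0.4 -2.1]
foot in cover(from entry; y cover) mm [ -0.8 -50.3 -23.6] axis vs normal deg 1.0
```

Still free. I'll go down gently in small steps until it touches.

Request:
{"name": "step_arm", "arguments": {"series": [{"x": 0.1, "y": 0, "z": -0.1, "twist": 0, "jaw": 0.5}, {"x": 0.2, "y": 0, "z": -0.2, "twist": 0, "jaw": 0.5}, {"x": 0.3, "y": 0, "z": -0.4, "twist": 0, "jaw": 0.5}, {"x": 0.3, "y": 0, "z": -0.4, "twist": 0, "jaw": 0.5}, {"x": 0.3, "y": 0, "z": -0.4, "twist": 0, "jaw": 0.5}]}}

```text
clock: 14.27
eef_pos: [0.5626, 0.0318, 0.1727]
tool_rot: [-0.46, 0.544, 0.446, 0.542]
ft_force: [-7.7, -0.8, 8.4]
grip_width: 0.0171
```

```bash
python3 look.py 15
```

```text
t 14.27 tcp [0.5626 0.0318 0.1727] jawyaw 79.7 F_world [-7.7 -0.8  8.4] F_cover [-1.3 -2.2 11.2]
foot in cover(from entry; y cover) mm [ -0.6 -50.  -26.2] axis vs normal deg 1.0
(np.int64(2391), array([-0.82 ,  0.573, -0.007]), np.float64(35.0), array([-0.0375,  0.0075, -0.0002]))
t 14.42 tcp [0.5626 0.0318 0.1727] jawyaw 79.7 F_world [-7.5 -0.4  8.2] F_cover [-1.2 -1.7 10.9]
foot in cover(from entry; y cover) mm [ -0.6 -50.  -26.2] axis vs normal deg 1.0
```

View pics/z15.png

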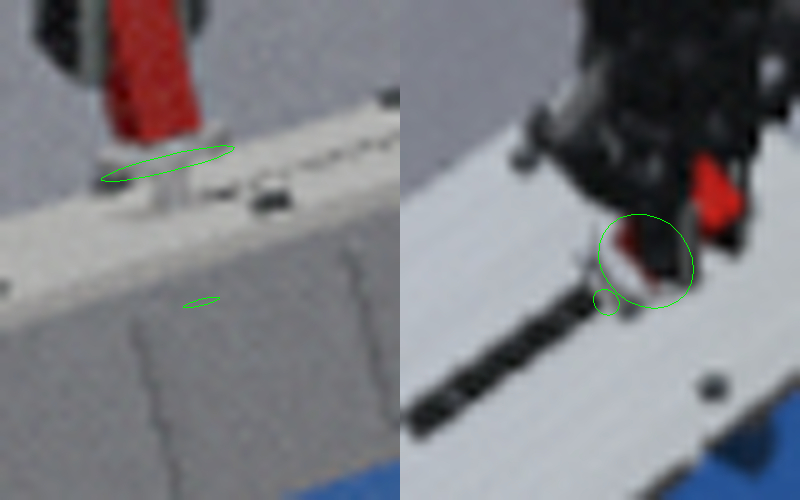

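The foot touches the rail at an estimated depth of -26.2 mm, where 26 mm was expected, pressed with about 11 N. Next comes the slow slide along the slot.

Request:
{"name": "step_arm", "arguments": {"series": [{"x": 0.15, "y": 0.1, "z": -0.2, "twist": 0, "jaw": 0.5}, {"x": 0.2, "y": 0.2, "z": -0.2, "twist": 0, "jaw": 0.5}, {"x": 0.2, "y": 0.3, "z": -0.2, "twist": 0, "jaw": 0.5}, {"x": 0.2, "y": 0.4, "z": -0.2, "twist": 0, "jaw": 0.5}, {"x": 0.25, "y": 0.5, "z": -0.2, "twist": 0, "jaw": 0.5}, {"x": 0.25, "y": 0.6, "z": -0.2, "twist": 0, "jaw": 0.5}, {"x": 0.25, "y": 0.7, "z": -0.2, "twist": 0, "jaw": 0.5}, {"x": 0.3, "y": 0.8, "z": -0.2, "twist": 0, "jaw": 0.5}, {"x": 0.3, "y": 0.9, "z": -0.2, "twist": 0, "jaw": 0.5}, {"x": 0.3, "y": 1.0, "z": -0.2, "twist": 0, "jaw": 0.5}]}}

```text
clock: 15.25
eef_pos: [0.5636, 0.0391, 0.1725]
tool_rot: [-0.461, 0.546, 0.444, 0.541]
ft_force: [-9.1, -5.7, 10.2]
grip_width: 0.0174
```

```bash
python3 look.py
```

```text
t 15.25 tcp [0.5636 0.0391 0.1725] jawyaw 79.5 F_world [-9.1 -5.7 10.2] F_cover [-0.6 -7.3 12.9]
foot in cover(from entry; y cover) mm [ -1.1 -43.  -26.2] axis vs normal deg 1.2
```

Request:
{"name": "step_arm", "arguments": {"series": [{"x": 0.25, "y": 0.4, "z": -0.15, "twist": 0, "jaw": 0.5}, {"x": 0.25, "y": 0.5, "z": -0.15, "twist": 0, "jaw": 0.5}, {"x": 0.25, "y": 0.6, "z": -0.15, "twist": 0, "jaw": 0.5}, {"x": 0.3, "y": 0.7, "z": -0.15, "twist": 0, "jaw": 0.5}, {"x": 0.3, "y": 0.8, "z": -0.15, "twist": 0, "jaw": 0.5}, {"x": 0.3, "y": 0.9, "z": -0.15, "twist": 0, "jaw": 0.5}, {"x": 0.3, "y": 1.0, "z": -0.15, "twist": 0, "jaw": 0.5}, {"x": 0.35, "y": 1.1, "z": -0.15, "twist": 0, "jaw": 0.5}]}}

```text
clock: 15.92
eef_pos: [0.5651, 0.0477, 0.1725]
tool_rot: [-0.461, 0.549, 0.443, 0.539]
ft_force: [-9.1, -5.9, 8.9]
grip_width: 0.0174
```

```bash
python3 look.py 16
```

```text
t 15.92 tcp [0.5651 0.0477 0.1725] jawyaw 79.4 F_world [-9.1 -5.9  8.9] F_cover [-1.3 -7.5 11.8]
foot in cover(from entry; y cover) mm [ -1.2 -34.7 -26.2] axis vs normal deg 1.5
(np.int64(2493), array([-0.817,  0.577, -0.001]), np.float64(35.2), array([-0.0374,  0.0076,  0.    ]))
t 16.07 tcp [0.5652 0.0478 0.1725] jawyaw 79.4 F_world [-8.8 -4.5  8.2] F_cover [-1.7 -6.  11.2]
foot in cover(from entry; y cover) mm [ -1.2 -34.5 -26.2] axis vs normal deg 1.5
```

View pics/z16.png

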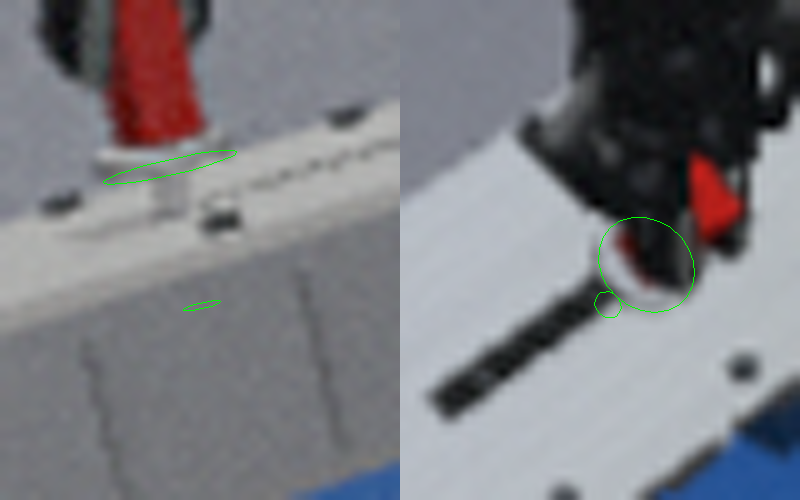

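Request:
{"name": "step_arm", "arguments": {"series": [{"x": 0.25, "y": 0.35, "z": -0.1, "twist": 0.3, "jaw": 0.5}, {"x": 0.25, "y": 0.45, "z": -0.1, "twist": 0.3, "jaw": 0.5}, {"x": 0.25, "y": 0.55, "z": -0.1, "twist": 0.3, "jaw": 0.5}, {"x": 0.3, "y": 0.65, "z": -0.1, "twist": 0.3, "jaw": 0.5}, {"x": 0.3, "y": 0.75, "z": -0.1, "twist": 0.3, "jaw": 0.5}, {"x": 0.3, "y": 0.85, "z": -0.1, "twist": 0.3, "jaw": 0.5}, {"x": 0.3, "y": 0.9, "z": -0.1, "twist": 0.3, "jaw": 0.5}]}}

```text
clock: 16.65
eef_pos: [0.5667, 0.055, 0.1727]
tool_rot: [-0.462, 0.549, 0.443, 0.537]
ft_force: [-6.1, -4.1, 5.5]
grip_width: 0.0173
```

```bash
python3 look.py
```

```text
t 16.65 tcp [0.5667 0.055  0.1727] jawyaw 79.6 F_world [-6.1 -4.1  5.5] F_cover [-1.1 -5.1  7.5]
foot in cover(from entry; y cover) mm [ -1.  -27.1 -26.1] axis vs normal deg 1.5
```

Request:
{"name": "step_arm", "arguments": {"series": [{"x": 0.25, "y": 0.3, "z": -0.12, "twist": 0.1, "jaw": 0.5}, {"x": 0.25, "y": 0.4, "z": -0.12, "twist": 0.1, "jaw": 0.5}, {"x": 0.25, "y": 0.5, "z": -0.12, "twist": 0.1, "jaw": 0.5}, {"x": 0.3, "y": 0.6, "z": -0.12, "twist": 0.1, "jaw": 0.5}, {"x": 0.3, "y": 0.7, "z": -0.12, "twist": 0.1, "jaw": 0.5}, {"x": 0.3, "y": 0.8, "z": -0.12, "twist": 0.1, "jaw": 0.5}]}}

```text
clock: 17.15
eef_pos: [0.5679, 0.0609, 0.1728]
tool_rot: [-0.463, 0.551, 0.442, 0.536]
ft_force: [-6.5, -4.9, 6.3]
grip_width: 0.0173
```

```bash
python3 look.py
```

```text
t 17.15 tcp [0.5679 0.0609 0.1728] jawyaw 79.6 F_world [-6.5 -4.9  6.3] F_cover [-0.9 -6.   8.4]
foot in cover(from entry; y cover) mm [ -0.9 -21.3 -26.1] axis vs normal deg 1.7
```

Request:
{"name": "step_arm", "arguments": {"series": [{"x": 0.2, "y": 0.3, "z": -0.12, "twist": 0.1, "jaw": 0.5}, {"x": 0.2, "y": 0.4, "z": -0.12, "twist": 0.1, "jaw": 0.5}, {"x": 0.25, "y": 0.5, "z": -0.12, "twist": 0.1, "jaw": 0.5}, {"x": 0.25, "y": 0.6, "z": -0.12, "twist": 0.1, "jaw": 0.5}, {"x": 0.3, "y": 0.7, "z": -0.12, "twist": 0.1, "jaw": 0.5}, {"x": 0.3, "y": 0.8, "z": -0.12, "twist": 0.1, "jaw": 0.5}]}}

```text
clock: 17.65
eef_pos: [0.569, 0.0668, 0.1729]
tool_rot: [-0.463, 0.552, 0.442, 0.534]
ft_force: [-8.5, -4.6, 6.5]
grip_width: 0.0174
```

```bash
python3 look.py
```

```text
t 17.65 tcp [0.569  0.0668 0.1729] jawyaw 79.6 F_world [-8.5 -4.6  6.5] F_cover [-2.4 -6.1  9.7]
foot in cover(from entry; y cover) mm [ -0.9 -15.5 -26.1] axis vs normal deg 1.9
```

Request:
{"name": "step_arm", "arguments": {"series": [{"x": 0.2, "y": 0.3, "z": -0.12, "twist": 0.1, "jaw": 0.5}, {"x": 0.2, "y": 0.4, "z": -0.12, "twist": 0.1, "jaw": 0.5}, {"x": 0.25, "y": 0.5, "z": -0.12, "twist": 0.1, "jaw": 0.5}, {"x": 0.25, "y": 0.6, "z": -0.12, "twist": 0.1, "jaw": 0.5}, {"x": 0.25, "y": 0.7, "z": -0.12, "twist": 0.1, "jaw": 0.5}, {"x": 0.3, "y": 0.8, "z": -0.12, "twist": 0.1, "jaw": 0.5}, {"x": 0.3, "y": 0.9, "z": -0.12, "twist": 0.1, "jaw": 0.5}]}}

```text
clock: 18.23
eef_pos: [0.5703, 0.0738, 0.1729]
tool_rot: [-0.464, 0.554, 0.441, 0.532]
ft_force: [-6.4, -4.8, 5.6]
grip_width: 0.0174
```

```bash
python3 look.py
```

```text
t 18.23 tcp [0.5703 0.0738 0.1729] jawyaw 79.6 F_world [-6.4 -4.8  5.6] F_cover [-1.2 -5.8  7.7]
foot in cover(from entry; y cover) mm [ -1.   -8.6 -26.1] axis vs normal deg 2.1
```

Request:
{"name": "step_arm", "arguments": {"series": [{"x": 0.2, "y": 0.3, "z": -0.12, "twist": 0.1, "jaw": 0.5}, {"x": 0.2, "y": 0.4, "z": -0.12, "twist": 0.1, "jaw": 0.5}, {"x": 0.25, "y": 0.5, "z": -0.12, "twist": 0.1, "jaw": 0.5}, {"x": 0.25, "y": 0.6, "z": -0.12, "twist": 0.1, "jaw": 0.5}, {"x": 0.25, "y": 0.7, "z": -0.12, "twist": 0.1, "jaw": 0.5}, {"x": 0.3, "y": 0.8, "z": -0.12, "twist": 0.1, "jaw": 0.5}, {"x": 0.3, "y": 0.9, "z": -0.12, "twist": 0.1, "jaw": 0.5}]}}

```text
clock: 18.82
eef_pos: [0.5716, 0.0808, 0.1729]
tool_rot: [-0.464, 0.555, 0.44, 0.531]
ft_force: [-6.1, -3.7, 6.6]
grip_width: 0.0172
```

```bash
python3 look.py
```

```text
t 18.82 tcp [0.5716 0.0808 0.1729] jawyaw 79.6 F_world [-6.1 -3.7  6.6] F_cover [-0.5 -4.8  8.5]
foot in cover(from entry; y cover) mm [ -1.   -1.7 -26.1] axis vs normal deg 2.3
```

Request:
{"name": "step_arm", "arguments": {"series": [{"x": 0.2, "y": 0.3, "z": -0.12, "twist": 0.1, "jaw": 0.5}, {"x": 0.2, "y": 0.4, "z": -0.12, "twist": 0.1, "jaw": 0.5}, {"x": 0.25, "y": 0.5, "z": -0.12, "twist": 0.1, "jaw": 0.5}, {"x": 0.25, "y": 0.6, "z": -0.12, "twist": 0.1, "jaw": 0.5}, {"x": 0.25, "y": 0.7, "z": -0.12, "twist": 0.1, "jaw": 0.5}, {"x": 0.3, "y": 0.8, "z": -0.12, "twist": 0.1, "jaw": 0.5}, {"x": 0.3, "y": 0.9, "z": -0.12, "twist": 0.1, "jaw": 0.5}]}}

```text
clock: 19.4
eef_pos: [0.5729, 0.0878, 0.173]
tool_rot: [-0.465, 0.557, 0.44, 0.529]
ft_force: [-6.5, -4.1, 5.3]
grip_width: 0.0175
```

```bash
python3 look.py
```

```text
t 19.4 tcp [0.5729 0.0878 0.173 ] jawyaw 79.6 F_world [-6.5 -4.1  5.3] F_cover [-1.6 -5.2  7.6]
foot in cover(from entry; y cover) mm [ -1.1   5.3 -26.1] axis vs normal deg 2.5
```

Request:
{"name": "step_arm", "arguments": {"series": [{"x": 0.2, "y": 0.3, "z": -0.12, "twist": 0.1, "jaw": 0.5}, {"x": 0.2, "y": 0.4, "z": -0.12, "twist": 0.1, "jaw": 0.5}, {"x": 0.25, "y": 0.5, "z": -0.12, "twist": 0.1, "jaw": 0.5}, {"x": 0.25, "y": 0.6, "z": -0.12, "twist": 0.1, "jaw": 0.5}, {"x": 0.25, "y": 0.7, "z": -0.12, "twist": 0.1, "jaw": 0.5}, {"x": 0.3, "y": 0.8, "z": -0.12, "twist": 0.1, "jaw": 0.5}, {"x": 0.3, "y": 0.9, "z": -0.12, "twist": 0.1, "jaw": 0.5}]}}

```text
clock: 19.98
eef_pos: [0.5745, 0.0953, 0.1729]
tool_rot: [-0.465, 0.558, 0.44, 0.528]
ft_force: [-5.6, -3.6, 4.2]
grip_width: 0.0178
```

```bash
python3 look.py 17
```

```text
t 19.98 tcp [0.5745 0.0953 0.1729] jawyaw 79.6 F_world [-5.6 -3.6  4.2] F_cover [-1.6 -4.5  6.2]
foot in cover(from entry; y cover) mm [ -1.   12.8 -26.3] axis vs normal deg 2.6
(np.int64(2369), array([-0.813,  0.582, -0.004]), np.float64(35.6), array([-0.0376,  0.0074,  0.    ]))
t 20.13 tcp [0.5746 0.0956 0.1729] jawyaw 79.6 F_world [-5.5 -2.7  5.7] F_cover [-0.7 -3.7  7.5]
foot in cover(from entry; y cover) mm [ -1.   13.2 -26.3] axis vs normal deg 2.6
```

View pics/z17.png

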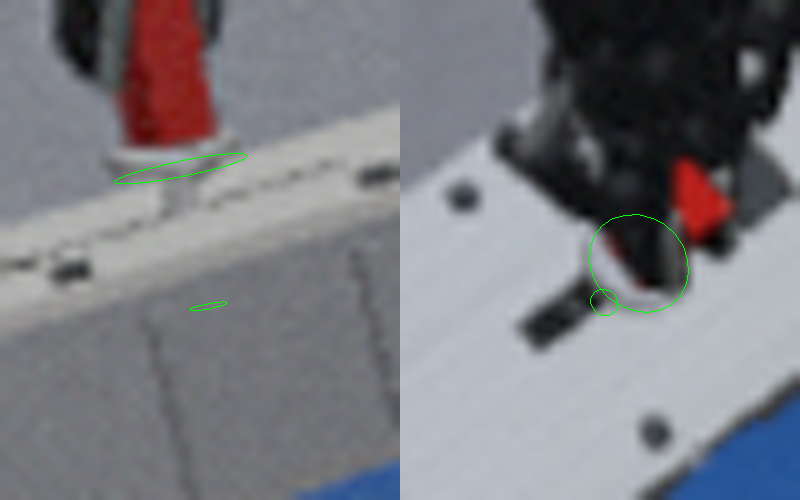

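Request:
{"name": "step_arm", "arguments": {"series": [{"x": 0.2, "y": 0.3, "z": -0.13, "twist": 0.1, "jaw": 0.5}, {"x": 0.2, "y": 0.4, "z": -0.13, "twist": 0.1, "jaw": 0.5}, {"x": 0.25, "y": 0.5, "z": -0.13, "twist": 0.1, "jaw": 0.5}, {"x": 0.25, "y": 0.6, "z": -0.13, "twist": 0.1, "jaw": 0.5}]}}

```text
clock: 20.47
eef_pos: [0.5771, 0.1016, 0.172]
tool_rot: [-0.466, 0.557, 0.44, 0.528]
ft_force: [0.4, 0.4, -2.3]
grip_width: 0.0171
```

```bash
python3 look.py
```

```text
t 20.47 tcp [0.5771 0.1016 0.172 ] jawyaw 79.7 F_world [ 0.4  0.4 -2.3] F_cover [-1.   0.4 -2.1]
foot in cover(from entry; y cover) mm [ -0.3  19.5 -27.9] axis vs normal deg 2.5
```

The contact force vanished and the pin sank below the rail top at y ≈ +19 mm, so it has dropped into the groove. I'll stop sliding and push down along the normal.

Request:
{"name": "step_arm", "arguments": {"series": [{"x": 0.1, "y": 0, "z": -0.15, "twist": 0, "jaw": 0.5}, {"x": 0.2, "y": 0, "z": -0.3, "twist": 0, "jaw": 0.5}, {"x": 0.3, "y": -0.05, "z": -0.45, "twist": 0, "jaw": 0.5}, {"x": 0.4, "y": -0.05, "z": -0.6, "twist": 0, "jaw": 0.5}, {"x": 0.4, "y": -0.05, "z": -0.6, "twist": 0, "jaw": 0.5}]}}

```text
clock: 20.88
eef_pos: [0.5814, 0.1013, 0.1654]
tool_rot: [-0.466, 0.557, 0.44, 0.528]
ft_force: [0.9, -0.2, -3.0]
grip_width: 0.0173
```

```bash
python3 look.py
```

```text
t 20.88 tcp [0.5814 0.1013 0.1654] jawyaw 79.7 F_world [ 0.9 -0.2 -3. ] F_cover [-0.9  0.  -3. ]
foot in cover(from entry; y cover) mm [ -0.7  20.  -35.8] axis vs normal deg 2.5
```

Request:
{"name": "step_arm", "arguments": {"series": [{"x": 0.1, "y": 0, "z": -0.1, "twist": 0, "jaw": 0.5}, {"x": 0.15, "y": 0, "z": -0.25, "twist": 0, "jaw": 0.5}, {"x": 0.25, "y": 0, "z": -0.4, "twist": 0, "jaw": 0.5}, {"x": 0.3, "y": -0.05, "z": -0.5, "twist": 0, "jaw": 0.5}, {"x": 0.3, "y": -0.05, "z": -0.5, "twist": 0, "jaw": 0.5}]}}

```text
clock: 21.3
eef_pos: [0.5827, 0.1012, 0.1639]
tool_rot: [-0.465, 0.557, 0.441, 0.528]
ft_force: [-11.1, 0.4, 15.8]
grip_width: 0.0172
```

```bash
python3 look.py 18
```

```text
t 21.3 tcp [0.5827 0.1012 0.1639] jawyaw 79.8 F_world [-11.1   0.4  15.8] F_cover [ 0.1 -1.6 19.2]
foot in cover(from entry; y cover) mm [ -0.5  20.2 -37.7] axis vs normal deg 2.4
(np.int64(2229), array([-0.815,  0.579, -0.   ]), np.float64(35.4), array([-0.0374,  0.0077, -0.0001]))
t 21.45 tcp [0.5827 0.1012 0.164 ] jawyaw 79.8 F_world [-11.   -0.7  15.8] F_cover [ 0.3 -2.7 19. ]
foot in cover(from entry; y cover) mm [ -0.5  20.2 -37.7] axis vs normal deg 2.4
```

View pics/z18.png

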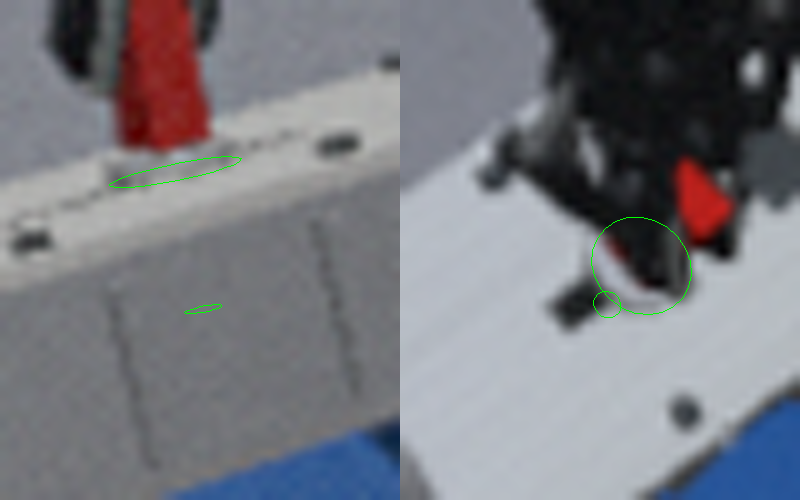

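The collar seated at an estimated foot depth of -37.7 mm (nominal -38) and is pressed with about 19 N. Next I'll release.

Request:
{"name": "step_arm", "arguments": {"series": [{"x": 0, "y": 0, "z": 0, "twist": 0, "jaw": 0.5}, {"x": 0, "y": 0, "z": 0, "twist": 0, "jaw": 2}, {"x": 0, "y": 0, "z": 0, "twist": 0, "jaw": 3}, {"x": 0, "y": 0, "z": 0, "twist": 0, "jaw": 4.5}, {"x": 0, "y": 0, "z": 0, "twist": 0, "jaw": 4.5}, {"x": 0, "y": 0, "z": 0, "twist": 0, "jaw": 4.5}]}}

```text
clock: 21.95
eef_pos: [0.5828, 0.1011, 0.1635]
tool_rot: [-0.465, 0.557, 0.441, 0.528]
ft_force: [0.6, 0.3, 0.3]
grip_width: 0.0451
```

```bash
python3 look.py 19
```

```text
t 21.95 tcp [0.5828 0.1011 0.1635] jawyaw 79.8 F_world [0.6 0.3 0.3] F_cover [ 0.6  0.5 -0.1]
foot in cover(from entry; y cover) mm [ -0.6  20.1 -38.1] axis vs normal deg 2.5
(np.int64(2333), array([-0.818,  0.573, -0.045]), np.float64(35.0), array([-0.0364,  0.009 , -0.0016]))
t 22.1 tcp [0.5827 0.1011 0.1636] jawyaw 79.8 F_world [0.  0.  0.7] F_cover [0.4 0.  0.5]
foot in cover(from entry; y cover) mm [ -0.6  20.2 -38. ] axis vs normal deg 2.5
```

View pics/w19.png

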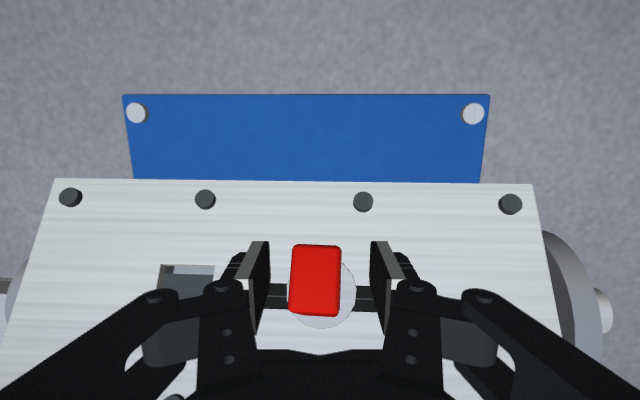

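View pics/z19.png

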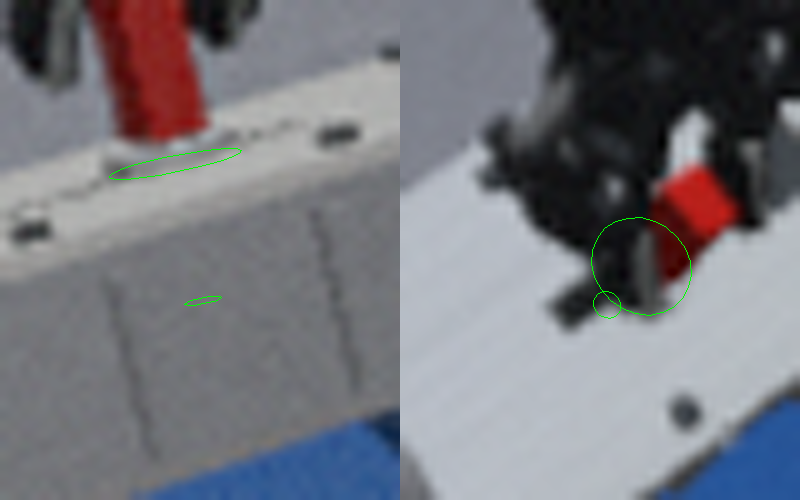

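The pin stands free at (315,280) between the open pads. I'll retract straight up and check.

Request:
{"name": "step_arm", "arguments": {"series": [{"x": 0, "y": 0, "z": 1, "twist": 0, "jaw": 4.5}, {"x": 0, "y": 0, "z": 3, "twist": 0, "jaw": 4.5}, {"x": 0, "y": 0, "z": 6, "twist": 0, "jaw": 4.5}, {"x": 0, "y": 0, "z": 9, "twist": 0, "jaw": 4.5}, {"x": -1, "y": 0, "z": 12, "twist": 0, "jaw": 4.5}, {"x": -3, "y": 0, "z": 15, "twist": 0, "jaw": 4.5}, {"x": -3, "y": 0, "z": 18, "twist": 0, "jaw": 4.5}, {"x": -3, "y": 0, "z": 18, "twist": 0, "jaw": 4.5}]}}

```text
clock: 22.77
eef_pos: [0.5537, 0.1014, 0.3518]
tool_rot: [-0.468, 0.553, 0.439, 0.532]
ft_force: [-0.5, -0.1, 1.3]
grip_width: 0.0451
```

```bash
python3 - <<'E'
from cov import *
from pinp import A,ENTRY
o=bot.get_obs();s=snap("wrist","w20");snap("scene","sc20");c,n=cover(s)
C=cloud(s);hsv=cv2.cvtColor(s["p"],cv2.COLOR_RGB2HSV)
L=(C-ENTRY)@A*1000-[0,50,0]
m=((hsv[...,0]<8)|(hsv[...,0]>172))&(hsv[...,1]>130)&(hsv[...,2]>120)&(L[...,2]>20)&(L[...,2]<120)&(abs(L[...,0])<40)
top=m&(L[...,2]>np.percentile(L[m][:,2],70)-4)
P=L[top];q=P.mean(0);v=np.linalg.svd(P-q,full_matrices=False)[2][2]
print(top.sum(),"top centre cover mm (flush => z 62)",q.round(1),np.percentile(P[:,2],[5,50,95]).round(1),"normal",v.round(3),o["ft_force"].round(1) if hasattr(o["ft_force"],'round') else o["ft_force"])
# collar ring top should be z=6
r=np.hypot(L[...,0],L[...,1]-q[1]);k=(r<20)&(L[...,2]>2)&(L[...,2]<25)&(hsv[...,1]<60)
print("collar top z",np.percentile(L[k][:,2],[10,50,90]).round(1),k.sum())
E
```

```text
plane 21462 tilt 35.094890847945834 yaw 169.7074895699172
478 top centre cover mm (flush => z 62) [-1.6 22.8 61.7] [60.3 61.8 63. ] normal [ 0.024 -0.012  1.   ] [-0.5 -0.1  1.3]
collar top z [4.8 5.9 6.9] 386
```

View pics/w20.png

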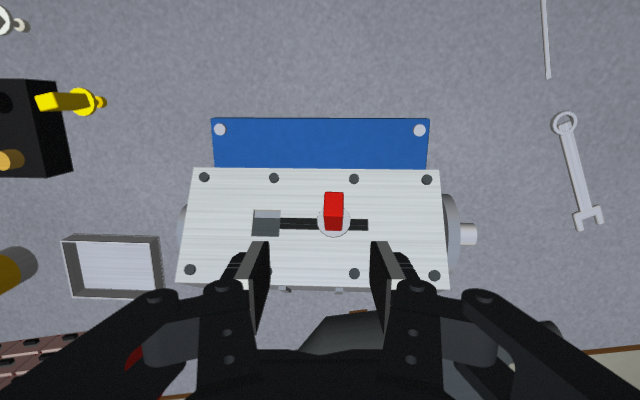

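View pics/sc20.png

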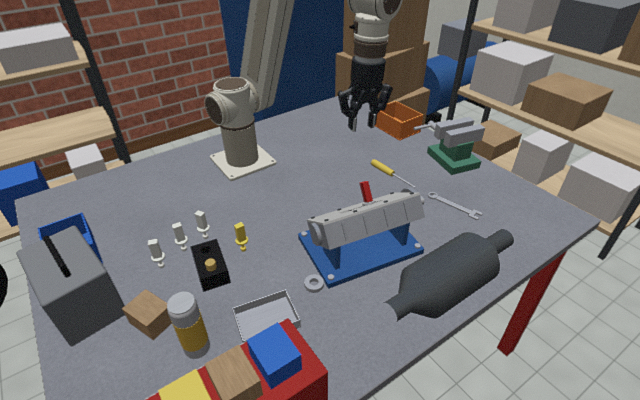

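The checks pass. The handle top is 61.7 mm above the cover (62 mm when flush), the collar top is at 5.9 mm (6 mm nominal), and the pin is about 1.5° from square. Nothing else has moved, and the arm is clear.

```bash
python3 -c "
from workcell import bot
print(bot.job_done())"
```

```text
the job is handed in; nothing more can be done
None
```

The setting pin is in the locking groove with its collar flush on the cover. I let go of it and handed the job in at about 23 s of the 72 s allowed. The hand-in gives no verdict, so the result rests on my own checks.

**What I did**
- I gripped the red handle with the jaws across its 18 mm width. Using the rim of its own hole in the block, I swivelled the pin 35° in the grip, because the moves allowed cannot tilt the tool.
- I put the foot in through the opening and felt the rail at an estimated -26.2 mm (nominal -26).
- I slid it along with roughly 8–13 N of pressure until the contact force vanished and it sank, at cover y of about +19 to +20 mm.
- I pushed it home with about 19 N, let go and moved the arm clear.

**Last checks**

| Check | Measured | Flush / nominal |
|---|---|---|
| Handle top above the cover | 61.7 mm | 62 mm |
| Collar top above the cover | 5.9 mm | 6 mm |
| Pin axis from square | about 1.5° | limit 6.9° |

By eye, the scene picture shows the other objects and look-alikes where they were, and the robot touches nothing.

**What disagreed**
- Before insertion, the scene camera put the foot about 1 pixel (some 3 mm) away from where the wrist camera did. I used the wrist camera, and the contacts at the rail and the collar agreed with it.
- The tool drifted to about 2.5° out of square during the slide, and the pin squared itself on the plate when released.

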